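# Load and start the bench steriliser

### The arm

A 7-joint arm with a two-finger parallel gripper is mounted at the origin on the work surface. World frame = base frame: x ahead of the robot, y to its left, z up, the work surface at z = 0. Lengths are in m, angles in degrees, forces in N, time in s.
With the tool pointing down it reaches from about 0.4 to 0.85 m from the base axis. Payload 6.9 kg.
Tool frame: the origin (TCP) lies midway between the tips of the shut fingers; the grasp point (between the pads) lies 19 mm behind it; z points along the fingers, y is the line along which they close (so a half turn about z gives the same grasp; the last joint's range is limited). The gripper opens to 85 mm and grips with 20 to 120 N. Pads are 22 mm wide; open, the fingers measure 114 mm over their backs; the gripper's body (76 mm by 85 mm) begins 54 mm behind the grasp point. The pads swing forward as they close: fully open they stand 13 mm farther back than shut.
Start: joints at [69.7, 29.078, -13.613, 85.955, 7.202, 65.827, -8.869], TCP at [0.277, -0.56, 0.231] pointing down, gripper open.
Joint ranges: [-176.47, 176.47], [-13.61, 117.27], [-81.72, 77.17], [0.22, 143.17], [-87.28, 267.28], [10, 112.55], [-165.47, 165.47]. Speed limits (degrees/s): [136.94, 136.94, 180, 180, 180, 180, 180].

### API

Orientations are given as [roll, pitch, yaw] about the fixed x, y, z axes, in that order (R = Rz(yaw) Ry(pitch) Rx(roll)).
In Python, from station import r gives the robot as it stands. The module is installed in compiled form; this text tells all that it offers.
- The arm moves only by the tool jog_arm, never from a script. Its argument "increments" is a list of rows, each an object with "translation": the shift along the tool's x, y, z in m, a list of three; "dr": the turn, a rotation vector about the tool's x, y, z in degrees, a list of three. In form: [{"translation": [x, y, z], "dr": [rx, ry, rz]}, ...]. A call has exactly 5 rows; each row is the pose to reach, as a shift and turn from the pose commanded when the call began, along the tool's axes at that moment; what a row does not reach only later rows make up. A row lasts 1/10 s, in which the tool goes at most 50 mm and 8.59 degrees, less where a joint would pass 70% of its speed; a pose out of reach is approached as far as the arm can. A call with a gripper value outside its range is refused whole. "fingers" is the opening, from -1 (shut) to 1 (fully open), set as the call begins (left out, the last holds). The fingers move at their own pace and stop on an object; "force" is the grip in N (left out, the last holds). Time passes only in rows, so rows that repeat a pose let the fingers close, or fill a call up. It gives the time, the measured TCP pose, the force, the opening and the grip force at its end, in the units of the state.
- r.get_obs(): the state, without advancing time (a new reading comes with each control period).
- r.get_image(name): name is "side" or "top" or "wrist"; returns a dict with "pixels" (420x560x3 uint8, red, green, blue), "vfov" (degrees; the focal length in pixels is half the picture's height over the tangent of half this angle, whatever the lens; pixels are square), "cx", "cy" (the principal point, pixels), "distortion" ([k1, k2, p1, p2, k3] as OpenCV has them; the pictures are not rectified), "world_to_cam" (4x4, takes a point from world to camera coordinates); the wrist camera has in their place "hand_eye" (4x4, takes a point from camera to tool coordinates, whose origin is the TCP and whose axes are the flange's). Camera axes: x right, y up, looking along -z (the intrinsics and any distortion apply to the point x, -y, -z); pixel columns grow to the right and rows downward; lengths in m; the calibration is good to about 2 mm. A picture is of the moment at which its call begins: read the wrist's pose just before it. There is no depth.
- r.hand_in(): hands the job in; it is judged then, once.
The state is a dict: "clock": time; "qpos": joint angles; "qvel": joint speeds; "effort": joint torques, N m; "ee_pos": TCP position; "ee_rot": TCP orientation; "ft_force": force on the tool from outside, world axes, zero at the start; "ft_torque": the same for the moment, N m; "width": finger opening in m; "finger_force": force on a finger pad.
Only numpy, scipy, OpenCV 4.12 (cv2) and the standard library are available. Lean on these libraries where they do the work, as an engineer would, in place of code of your own. Each camera call takes 0.05 s, during which the arm holds its last target. There are 200 camera calls.

### The job

Load every steel instrument cassette from the blue drying pad into the steriliser's tub, each lying flat on the tub floor, right way up, then lower the lid fully shut without slamming it. Next pull the red-knobbed lever out of its notch, throw it across to the notch with the green tag and let it seat there, and last press the green start button fully down. Leave everything else on the bench as it is.

Things in the scene. Friction and masses are not known exactly. Their poses are not given: they have to be found in the camera images.
- steriliser: bench-top instrument steriliser, fixed to the bench, cream and steel. Origin: on the bench under the centre of its open-topped tub; x points to the lid hinge at the back, y to the control console on its left, z up. The console is a block 190 mm (x) x 170 mm (y), 70 mm high, spanning y 143 to 313 mm; it carries the start button and the red-knobbed lever with its gate
- tub_floor (a point): centre of the tub's inner floor, 8 mm above the bench. Tub: outside 150 (x) x 286 (y) x 85 mm high, walls 8 mm (inside 134 x 270 mm), no dividers: room for five cassettes side by side, their length front to back
- cassette1: steel instrument cassette 110 (x) x 36 (y) x 28 mm high with an upright black plastic grip fin on the middle of its top, 50 mm (along x) x 10 mm (y) x 24 mm high (fin top 52 mm above the underside); about 0.16 kg. Origin: centre of its underside, z up. Starts on the pale blue drying pad (6 mm high). May be absent (None).
- cassette2: steel instrument cassette 110 (x) x 36 (y) x 28 mm high with an upright black plastic grip fin on the middle of its top, 50 mm (along x) x 10 mm (y) x 24 mm high (fin top 52 mm above the underside); about 0.16 kg. Origin: centre of its underside, z up. Starts on the pale blue drying pad (6 mm high). May be absent (None).
- cassette3: steel instrument cassette 110 (x) x 36 (y) x 28 mm high with an upright black plastic grip fin on the middle of its top, 50 mm (along x) x 10 mm (y) x 24 mm high (fin top 52 mm above the underside); about 0.16 kg. Origin: centre of its underside, z up. Starts on the pale blue drying pad (6 mm high). May be absent (None).
- cassette4: steel instrument cassette 110 (x) x 36 (y) x 28 mm high with an upright black plastic grip fin on the middle of its top, 50 mm (along x) x 10 mm (y) x 24 mm high (fin top 52 mm above the underside); about 0.16 kg. Origin: centre of its underside, z up. Starts on the pale blue drying pad (6 mm high). May be absent (None).
- cassette5: steel instrument cassette 110 (x) x 36 (y) x 28 mm high with an upright black plastic grip fin on the middle of its top, 50 mm (along x) x 10 mm (y) x 24 mm high (fin top 52 mm above the underside); about 0.16 kg. Origin: centre of its underside, z up. Starts on the pale blue drying pad (6 mm high). May be absent (None).
- lid (a joint): steriliser lid, rad: 0 shut on the tub, 1.57 upright, 2.0 fully back. A stiff hinge: it stays wherever it is left (about 0.5 N m of friction, 0.5 kg) and has to be pushed all the way down
- lid_hinge (a point): middle of the lid's hinge axis (parallel to the steriliser's y): 76 mm behind the steriliser's origin, 86 mm above the bench. The lid is a plate 156 mm from hinge to front edge, 288 mm wide (y); shut, its underside is level with the hinge axis and it is 8 mm thick
- lid_handle (a point): middle of the bar (10 mm thick, 90 mm long along y) of the black handle on the lid's outer face, 130 mm from the hinge axis and 36 mm off the lid's underside plane; with the lid open it is on the side away from the robot
- lever (a joint): fore-and-aft swing of the red-knobbed lever, rad: 0 upright, positive leaning to the steriliser's +x (away from the robot). Its four notches are at -0.6 (plain grey mark, where it starts), -0.2, 0.2 and 0.6. Pivot at (0, 258, 10) mm in the steriliser's frame. Light friction (0.1 N m) holds the swing; it swings freely only while tipped out of its notch
- lever_tip (a joint): sideways tip of the lever, rad: 0 seated in a notch; grows as the knob is pulled to the steriliser's -y (towards the tub), up to 0.4. A spring draws it back to 0 (3 to 6 N at the knob). Teeth between the notches block the swing until this is above about 0.22; at 0.3 the lever runs free, with the knob 40 mm towards the tub
- lever_knob (a point): middle of the red knob (26 mm thick, 52 mm long, along the lever), 135 mm from the lever's pivot along the lever
- lever_shaft (a point): point on the lever's steel shaft (10 mm thick) at the height of the toothed steel gate (its top is 79 mm above the bench), 70 mm from the pivot
- green_notch (a point): the notch marked by the green tag: where lever_shaft lies (seen from above) when the lever is seated in it. The tag, 20 x 18 mm, lies on the console 36 mm beyond it towards the steriliser's +y. Blue and yellow tags mark two other notches; which notch has which colour varies. In the steriliser's frame its x is 70 mm x sin(notch angle)
- start (a joint): travel of the round green start button, m: 0 up, 0.006 fully down; a spring of 1 to 4 N brings it back
- start_top (a point): centre of the start button's top face (32 mm across), 88 mm above the bench when up, on the console between tub and lever
- carafe: glass water carafe with grey lid, 206 mm high, 90 mm across, standing at the back. Origin: centre of its underside
- mug: white mug 90 mm high, 80 mm across, at the back. Origin: centre of its underside
- mouse: black computer mouse 105 x 60 x 30 mm behind the steriliser. Origin: centre of its underside
- timer: white kitchen-style timer 70 x 60 x 24 mm lying between pad and steriliser at the back. Origin: centre of its underside
- moulding1: white plastic dental impression tray, about 70 x 55 x 16 mm, lying on the drying pad among the cassettes; not to be loaded. Origin: centre of its underside
- moulding2: blue plastic dental impression tray, about 70 x 55 x 16 mm, on the bench to the right of the pad. Origin: centre of its underside
Not all that is in view belongs to the job. Leave any yellow look-alike of the cassette5 alone.

How it is judged:
By the outcome, as a careful person would: the job done as asked, in the order asked, and still so for the second after the job is handed in, with the robot touching nothing.
Of cassette1, cassette2, cassette3, cassette4, cassette5 only 3 to 5 are there at a start; the rules pass over those that are not, and their reading is None.
At some moment in a run one of cassette1, cassette2, cassette3, cassette4, cassette5 may be knocked a few centimetres aside while the robot is not near it.
It also fails if it takes over 210 s, if anything falls off the work surface, if the arm or the gripper's body presses on something with over 40 N, if the wrist force passes 120 N, or if a joint passes its speed limit or range.

## Working session

There is one attempt and no reset: what is moved stays moved. The work goes in short steps, Python scripts to look and compute and a tool call to move; the robot and the scene stay as the last step left them, time stands still between calls to the robot, and variables do not carry over. Pictures are saved under pics/ and viewed, at most 14 in all, crops included, and the job is handed in when it is done.

Besides the shell and the picture viewer there is one more tool, called as name(argument=value, ...), one argument or row to a line, values as JSON. jog_arm: Moves the arm, as the interface text tells. Its arguments: {"type":"object","properties":{"increments":{"type":"array"},"fingers":{"type":"number"},"force":{"type":"number"}},"required":["increments"]}

```bash
ls; mkdir -p pics; cat > h.py <<'E'
import numpy as np, cv2
from station import r
from scipy.spatial.transform import Rotation as R
def shot(n):
    o=r.get_obs(); im=r.get_image(n)
    f=210/np.tan(np.radians(im['vfov'])/2)
    im['K']=np.array([[f,0,im['cx']],[0,f,im['cy']],[0,0,1]])
    if 'hand_eye' in im:
        T=np.eye(4); T[:3,:3]=R.from_euler('xyz',o['ee_rot'],degrees=True).as_matrix(); T[:3,3]=o['ee_pos']
        im['c2w']=T@np.array(im['hand_eye'])
    else: im['c2w']=np.linalg.inv(np.array(im['world_to_cam']))
    return im
def save(im,name): cv2.imwrite('pics/'+name,cv2.cvtColor(im['pixels'],cv2.COLOR_RGB2BGR))
def ray(im,uv):
    p=cv2.undistortPoints(np.array(uv,float).reshape(-1,1,2),im['K'],np.array(im['distortion'],float)).reshape(-1,2)
    d=np.c_[p[:,0],-p[:,1],-np.ones(len(p))]@im['c2w'][:3,:3].T
    return im['c2w'][:3,3],d
def onz(im,uv,z):
    o,d=ray(im,uv); return o+d*((z-o[2])/d[:,2])[:,None]
def proj(im,P):
    P=np.atleast_2d(P); c=(np.linalg.inv(im['c2w'])@np.c_[P,np.ones(len(P))].T).T[:,:3]*[1,-1,-1]
    return cv2.projectPoints(c,np.zeros(3),np.zeros(3),im['K'],np.array(im['distortion'],float))[0].reshape(-1,2)
E
python3 - <<'E'
from h import *
print(r.get_obs())
for n in('top','side'):
    im=shot(n);save(im,n+'0.png');print(n,im['vfov'],im['c2w'].round(3).tolist(),im['distortion'])
E
```

```text
pics
{'clock': 0.0, 'qpos': array([ 69.70204666,  29.12612357, -13.61038691,  86.00814728,
         7.20057076,  65.82546481,  -8.86908941]), 'qvel': array([ 0.01340047, -0.02041639, -0.0450165 , -0.02061918,  0.06424904,
       -0.0857949 , -0.01737018]), 'effort': array([-3.17200438e-04, -6.20609164e+01, -2.18642883e+00, -2.49662787e+01,
        1.28203401e-02,  1.18388270e-02, -6.21508434e-06]), 'ee_pos': array([ 0.27706851, -0.55968288,  0.23042743]), 'ee_rot': array([-1.79898945e+02, -3.71033614e-04,  2.63443438e+01]), 'ft_force': array([ 0.48568729, -0.9015104 ,  0.1236911 ]), 'ft_torque': array([ 0.01336433, -0.02167779,  0.08578574]), 'finger_force': 0.0, 'width': 0.08491825653390404}
top 56.72225347567329 [[0.012, 0.988, -0.152, 0.388], [-1.0, 0.012, -0.001, -0.138], [0.001, 0.152, 0.988, 1.358], [0.0, 0.0, 0.0, 1.0]] [-0.00899978  0.          0.          0.          0.        ]
side 53.45019540661331 [[-0.97, 0.102, -0.221, 0.359], [-0.243, -0.451, 0.859, 0.798], [-0.012, 0.887, 0.462, 0.646], [0.0, 0.0, 0.0, 1.0]] [-0.05686929  0.          0.          0.          0.        ]
```

View pics/top0.png

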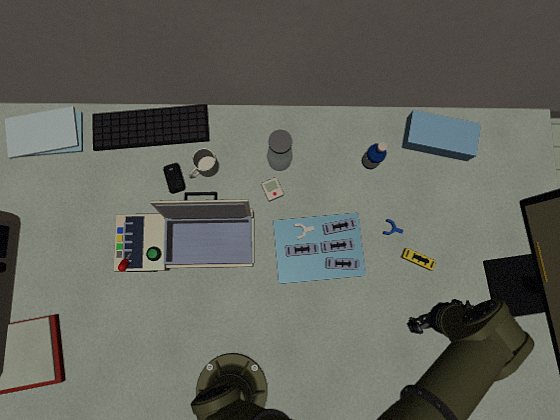

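View pics/side0.png

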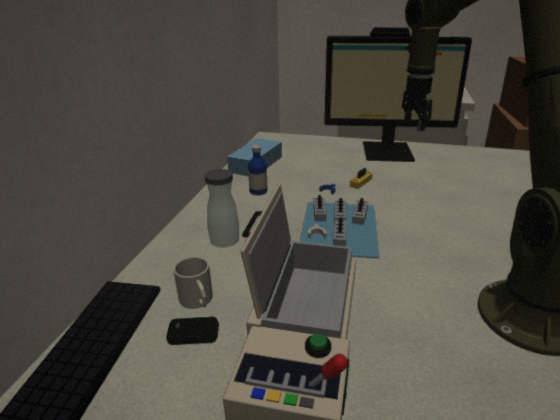

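The top view shows the pad at about (320,247) with four steel cassettes, at (340,227), (301,250), (337,246) and (342,264). Tub centre is near (209,240), the button at (153,254) and the red knob at (123,265). The tags from back to front are blue (120,230), yellow (120,239), green (120,246) and grey (119,254).
Possible mix-ups: yellow look-alike at (419,259), white tray at (304,231) and blue tray at (392,228). None of these is a cassette. The black marker seen on the bench in the side view is also not one. I'll check the choice in a close crop.

```bash
python3 - <<'E'
from h import *
im=shot('top'); p=im['pixels']
cv2.imwrite('pics/crop1.png',cv2.resize(cv2.cvtColor(p[185:290,105:375],cv2.COLOR_RGB2BGR),None,fx=2.9,fy=2.9,interpolation=cv2.INTER_CUBIC))
g=p.max(2).astype(int)
m=(g<60).astype(np.uint8); m[:, :275]=0; m[:,366:]=0; m[:212]=0; m[285:]=0
n,l,s,c=cv2.connectedComponentsWithStats(m)
for i in range(1,n):
    if s[i,4]>8:
        pts=np.argwhere(l==i)[:,::-1]
        w=onz(im,pts,0.058)[:,:2]; ev=np.linalg.svd(w-w.mean(0))[2][0]
        print('dark',c[i].round(1),s[i],w.mean(0).round(3),np.degrees(np.arctan2(ev[1],ev[0])).round(1))
hsv=cv2.cvtColor(p,cv2.COLOR_RGB2HSV)
for nm,lo,hi,z in(('red',(0,150,80),(8,255,255),.12),('red2',(172,150,80),(180,255,255),.12),('grn',(45,100,40),(85,255,255),.08),('blu',(105,150,80),(130,255,255),.072),('yel',(20,120,80),(33,255,255),.072)):
    m=cv2.inRange(hsv,lo,hi); n,l,s,c=cv2.connectedComponentsWithStats(m)
    for i in range(1,n):
        if s[i,4]>8 and c[i][0]<260: print(nm,c[i].round(1),s[i,4],onz(im,c[i],z).round(3))
E
```

```text
dark [340.  225.2] [332 222  16   7  56] [ 0.541 -0.355] 101.6
dark [338.  244.8] [331 242  15   7  56] [ 0.475 -0.348] 97.2
dark [301.5 248.9] [295 246  14   7  51] [ 0.46  -0.226] -84.8
dark [342.8 263. ] [335 260  16   7  55] [ 0.415 -0.363] -91.0
red [121.7 265.6] 56 [[0.397 0.345 0.12 ]]
red [ 43.8 364.3] 463 [[0.096 0.562 0.12 ]]
grn [118.5 246.4] 34 [[0.459 0.375 0.08 ]]
grn [152.1 253.2] 78 [[0.439 0.264 0.08 ]]
blu [119.5 230. ] 30 [[0.514 0.379 0.072]]
yel [119.4 237.4] 34 [[0.49  0.378 0.072]]
```

View pics/crop1.png

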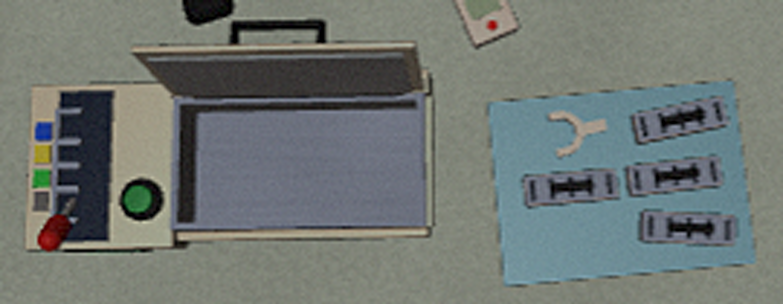

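The crop confirms four steel cassettes with black fins. The green tag is the second notch from the front, so probably -0.2 rad.

```bash
cat >> h.py <<'E'
def go(pos,yaw):
    o=r.get_obs(); Rc=R.from_euler('xyz',o['ee_rot'],degrees=True)
    Rt=R.from_euler('xyz',[180,0,yaw],degrees=True)
    print('tr',Rc.inv().apply(np.array(pos)-o['ee_pos']).round(4),'dr',(Rc.inv()*Rt).as_rotvec(degrees=True).round(2))
E
python3 - <<'E'
from h import *
im=shot('wrist');print(np.array(im['hand_eye']).round(3),im['vfov'],im['distortion'])
go([.47,-.32,.36],90)
E
```

```text
[[ 0.002  0.952  0.305  0.079]
 [ 1.    -0.002 -0.001  0.001]
 [-0.     0.305 -0.952 -0.143]
 [ 0.     0.     0.     1.   ]] 58.601599720211425 [0.03392985 0.         0.         0.         0.        ]
tr [ 0.2792 -0.1295 -0.1291] dr [-5.000e-02 -3.000e-02 -6.366e+01]
```

```bash
python3 - <<'E'
from h import *
go([.47,-.25,.25],90)
E
```

```text
tr [ 0.3103 -0.1921 -0.019 ] dr [-5.000e-02 -3.000e-02 -6.366e+01]
```

jog_arm(
  increments=[
    {"translation":[0.04,-0.025,-0.005],"dr":[0,0,0]},
    {"translation":[0.08,-0.05,-0.008],"dr":[0,0,0]},
    {"translation":[0.12,-0.075,-0.012],"dr":[0,0,0]},
    {"translation":[0.16,-0.1,-0.016],"dr":[0,0,0]},
    {"translation":[0.2,-0.125,-0.019],"dr":[0,0,0]},
  ],
)

```text
clock: 0.7
ee_pos: [0.4018, -0.3576, 0.2505]
ee_rot: [180.0, -0.0, 26.3]
ft_force: [0.5, -0.6, 0.4]
width: 0.0855
finger_force: 0.0
```

jog_arm(
  increments=[
    {"translation":[0.04,-0.025,0],"dr":[0,0,-8]},
    {"translation":[0.08,-0.05,0],"dr":[0,0,-16]},
    {"translation":[0.11,-0.067,0],"dr":[0,0,-24]},
    {"translation":[0.11,-0.067,0],"dr":[0,0,-32]},
    {"translation":[0.11,-0.067,0],"dr":[0,0,-40]},
  ],
)

```text
clock: 1.2
ee_pos: [0.4707, -0.2488, 0.2503]
ee_rot: [-180.0, -0.0, 66.9]
ft_force: [0.3, -0.5, 0.2]
width: 0.0854
finger_force: 0.0
```

jog_arm(
  increments=[
    {"translation":[0,0,0],"dr":[0,0,-8]},
    {"translation":[0,0,0],"dr":[0,0,-16]},
    {"translation":[0,0,0],"dr":[0,0,-23.6]},
    {"translation":[0,0,0],"dr":[0,0,-23.6]},
    {"translation":[0,0,0],"dr":[0,0,-23.6]},
  ],
)

```text
clock: 1.7
ee_pos: [0.4698, -0.2506, 0.2502]
ee_rot: [-180.0, -0.0, 89.7]
ft_force: [-0.4, -0.1, 0.4]
width: 0.0857
finger_force: 0.0
```

```bash
python3 - <<'E'
from h import *
im=shot('wrist');save(im,'w1.png');o=r.get_obs();print(o['ee_pos'],o['ee_rot'],o['qpos'].round(1))
E
```

```text
[ 0.4698298  -0.2505727   0.25021236] [-1.79993161e+02 -5.34726320e-03  8.97262015e+01] [ 48.8  22.  -33.7  98.   13.3  64.1  10.9]
```

View pics/w1.png

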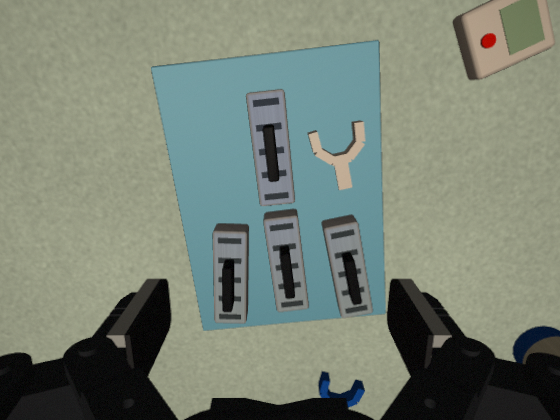

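Wrist view: four cassettes with fins at about (270,153), (228,285), (288,272) and (351,278), and the white tray at (340,150).

```bash
cat >> h.py <<'E'
def fins(im,base=0.006,roi=None):
    g=im['pixels'].max(2); m=(g<48).astype(np.uint8)
    if roi: k=np.zeros_like(m); k[roi[1]:roi[3],roi[0]:roi[2]]=1; m*=k
    m=cv2.morphologyEx(m,cv2.MORPH_OPEN,np.ones((13,4),np.uint8))
    n,l,s,c=cv2.connectedComponentsWithStats(m); out=[]
    for i in range(1,n):
        if 200<s[i,4]<3000:
            pts=np.argwhere(l==i)[:,::-1]
            w=onz(im,pts,base+.042)[:,:2]; mu=w.mean(0); ev=np.linalg.svd(w-mu)[2][0]
            a=(w-mu)@ev; print(c[i].round(),s[i,4],'xy',mu.round(4),'ang',(np.degrees(np.arctan2(ev[1],ev[0]))%180).round(1),'len',np.ptp(a).round(3)); out.append(mu)
    return out
E
python3 - <<'E'
from h import *
im=shot('wrist'); fins(im,roi=(190,70,385,325))
E
```

```text
[272. 152.] 599 xy [ 0.4646 -0.2276] ang 95.0 len 0.052
[288. 271.] 511 xy [ 0.4799 -0.3493] ang 96.5 len 0.06
[352. 278.] 535 xy [ 0.5465 -0.3572] ang 102.1 len 0.061
[229. 285.] 598 xy [ 0.4188 -0.3651] ang 86.2 len 0.061
```

jog_arm(
  increments=[
    {"translation":[0.04,0,-0.02],"dr":[0,0,0]},
    {"translation":[0.085,-0.01,-0.04],"dr":[0,0,0]},
    {"translation":[0.13,-0.01,-0.06],"dr":[0,0,0]},
    {"translation":[0.17,-0.02,-0.08],"dr":[0,0,0]},
    {"translation":[0.21,-0.02,-0.1],"dr":[0,0,0]},
  ],
)

```text
clock: 2.3
ee_pos: [0.449, -0.0386, 0.3514]
ee_rot: [180.0, 0.0, 89.8]
ft_force: [1.1, 1.2, 0.6]
width: 0.0856
finger_force: 0.0
```

jog_arm(
  increments=[
    {"translation":[0.045,0,-0.005],"dr":[0,0,0]},
    {"translation":[0.09,0,-0.01],"dr":[0,0,0]},
    {"translation":[0.14,0,-0.01],"dr":[0,0,0]},
    {"translation":[0.19,0,-0.01],"dr":[0,0,0]},
    {"translation":[0.24,0,-0.01],"dr":[0,0,0]},
  ],
)

```text
clock: 2.8
ee_pos: [0.45, 0.2014, 0.3606]
ee_rot: [179.9, 0.0, 89.8]
ft_force: [1.2, 0.1, 0.7]
width: 0.0853
finger_force: 0.0
```

jog_arm(
  increments=[
    {"translation":[0.04,0,0],"dr":[0,0,0]},
    {"translation":[0.05,0,0],"dr":[0,0,0]},
    {"translation":[0.05,0,0],"dr":[0,0,0]},
    {"translation":[0.05,0,0],"dr":[0,0,0]},
    {"translation":[0.05,0,0],"dr":[0,0,0]},
  ],
)

```text
clock: 3.3
ee_pos: [0.451, 0.2476, 0.3603]
ee_rot: [180.0, 0.1, 89.8]
ft_force: [-0.4, -0.6, -0.2]
width: 0.0852
finger_force: 0.0
```

```bash
python3 - <<'E'
from h import *
im=shot('wrist');save(im,'w2.png');o=r.get_obs();print(o['ee_pos'],o['ee_rot'],o['qpos'].round(1))
np.savez('w2.npz',px=im['pixels'],c2w=im['c2w'])
E
```

```text
[0.45101517 0.24769396 0.36035509] [1.79977726e+02 5.31671313e-02 8.97509521e+01] [  2.2  18.2 -47.9  88.2  13.7  79.6 -47. ]
```

View pics/w2.png

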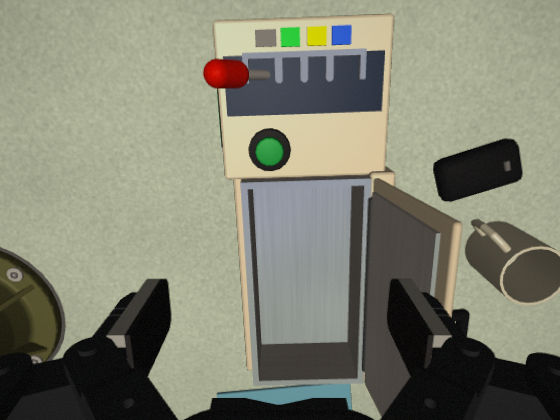

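Wrist view: console top corners are about (215,22), (393,15), (386,171) and (226,178). Tags: grey (265,38), green (290,37), yellow (316,36), blue (341,35). The button is at (269,150), and the knob spans (205–248,73).

```bash
python3 - <<'E'
from h import *
im=shot('wrist'); p=im['pixels']; hsv=cv2.cvtColor(p,cv2.COLOR_RGB2HSV)
def cen(lo,hi,box):
    m=cv2.inRange(hsv,lo,hi); k=np.zeros_like(m); x0,y0,x1,y1=box; k[y0:y1,x0:x1]=1
    q=np.argwhere(m*k>0)[:,::-1]; return q.mean(0)
grn=cen((45,100,40),(85,255,255),(275,20,305,52)); yel=cen((20,140,80),(33,255,255),(303,22,330,50)); blu=cen((105,120,80),(130,255,255),(328,20,356,50))
but=cen((45,100,40),(85,255,255),(240,125,300,175))
g=cv2.cvtColor(p,cv2.COLOR_RGB2GRAY)
cor=cv2.cornerSubPix(g,np.array([[215,22],[393,15],[386,171],[226,178]],np.float32).reshape(-1,1,2),(5,5),(-1,-1),(3,30,.01)).reshape(-1,2)
print(cor.round(1),grn,yel,blu,but)
W=onz(im,cor,.070)[:,:2]; T=onz(im,[grn,yel,blu],.071)[:,:2]
print(W.round(4),T.round(4),'but',onz(im,but,.088).round(4))
print('console sizes',np.linalg.norm(W-np.roll(W,-1,0),axis=1).round(4))
L=np.array([[-95,313],[95,313],[95,143],[-95,143]]+[[70*np.sin(a),294] for a in(-.2,.2,.6)])/1e3
A=np.r_[W,T]
def fit(L,A):
    lm,am=L.mean(0),A.mean(0); U,S,V=np.linalg.svd((L-lm).T@(A-am)); Q=(V.T@np.diag([1,np.linalg.det(V.T@U.T)])@U.T); return Q,am-Q@lm
Q,t=fit(L,A); print('yaw',np.degrees(np.arctan2(Q[1,0],Q[0,0])),'org',t,'res',(A-L@Q.T-t).round(4).tolist())
def S(P): P=np.array(P,float)/1e3; return np.r_[Q@P[:2]+t,P[2]]
print('proj inner rim/floor corners',proj(im,[S([x,y,z]) for z in(85,8) for x,y in((-67,135),(67,135),(67,-135),(-67,-135))]).round().tolist())
b=onz(im,but,.088)[0,:2]; print('button local',Q.T@(b-t))
np.savez('S.npz',Q=Q,t=t)
# front lid corner seen in the image
E
```

```text
[[213.9  21.8]
 [392.5  14.8]
 [385.8 169.8]
 [225.5 177.1]] [289.95430108  36.74462366] [316.25537634  35.76075269] [340.9301676   34.87430168] [269.04640719 151.03742515]
[[0.3854 0.3918]
 [0.5703 0.3974]
 [0.5781 0.2352]
 [0.3894 0.227 ]] [[0.4646 0.3776]
 [0.4922 0.3784]
 [0.518  0.3791]] but [[0.4417 0.2606 0.088 ]]
console sizes [0.185  0.1623 0.1888 0.1648]
yaw 2.0640175499660676 org [0.48899161 0.08460171] res [[0.0026, -0.0022], [-0.0024, -0.0035], [-0.0007, 0.0043], [0.0005, 0.003], [0.0001, -0.0003], [-0.0001, -0.0005], [0.0001, -0.0008]]
proj inner rim/floor corners [[248.0, 188.0], [365.0, 184.0], [359.0, 377.0], [261.0, 380.0], [253.0, 174.0], [352.0, 170.0], [349.0, 340.0], [263.0, 343.0]]
button local [-0.04092616  0.17755668]
```

```bash
cat >> h.py <<'E'
try: _s=np.load('S.npz'); Q,t=_s['Q'],_s['t']
except Exception: pass
def S(P): P=np.array(P,float)/1e3; return np.r_[Q@P[:2]+t,P[2]]
def chain(wps,start=None):
    o=r.get_obs(); p=np.array(o['ee_pos']); Rc=R.from_euler('xyz',o['ee_rot'],degrees=True)
    print('at',p.round(4),np.round(o['ee_rot'],1))
    for pos,rot in wps:
        Rt=R.from_euler('xyz',[180,0,rot] if np.isscalar(rot) else rot,degrees=True)
        print('tr',Rc.inv().apply(np.array(pos)-p).round(4),'dr',(Rc.inv()*Rt).as_rotvec(degrees=True).round(1),'->',np.round(pos,3)); p=np.array(pos);Rc=Rt
E
python3 - <<'E'
from h import *
print([S([0,y,8]).round(4) for y in(99,33,-33,-99)])
s=S([0,99,0])
chain([((.457,.01,.25),89.75),((.4646,-.2276,.14),95),((.4646,-.2276,.038),95),((.4646,-.2276,.18),95),((.47,-.03,.18),135),((s[0],s[1],.18),175),((s[0],s[1],.1),182),((s[0],s[1],.041),182)])
E
```

```text
[array([0.4854, 0.1835, 0.008 ]), array([0.4878, 0.1176, 0.008 ]), array([0.4902, 0.0516, 0.008 ]), array([ 0.4926, -0.0143,  0.008 ])]
at [0.451  0.2479 0.3604] [180.    0.   89.8]
tr [-0.2378  0.007   0.1106] dr [0. 0. 0.] -> [0.457 0.01  0.25 ]
tr [-0.2376  0.0086  0.11  ] dr [ 0.   0.  -5.3] -> [ 0.465 -0.228  0.14 ]
tr [ 0.    -0.     0.102] dr [0. 0. 0.] -> [ 0.465 -0.228  0.038]
tr [-0.     0.    -0.142] dr [0. 0. 0.] -> [ 0.465 -0.228  0.18 ]
tr [0.1964 0.0226 0.    ] dr [ -0.   0. -40.] -> [ 0.47 -0.03  0.18]
tr [0.1401 0.1619 0.    ] dr [ -0.   0. -40.] -> [0.485 0.184 0.18 ]
tr [ 0.   -0.    0.08] dr [ 0.  0. -7.] -> [0.485 0.184 0.1  ]
tr [ 0.    -0.     0.059] dr [0. 0. 0.] -> [0.485 0.184 0.041]
```

jog_arm(
  increments=[
    {"translation":[-0.044,0.001,0.02],"dr":[0,0,0]},
    {"translation":[-0.088,0.003,0.04],"dr":[0,0,0]},
    {"translation":[-0.132,0.004,0.06],"dr":[0,0,0]},
    {"translation":[-0.176,0.006,0.08],"dr":[0,0,0]},
    {"translation":[-0.22,0.007,0.1],"dr":[0,0,0]},
  ],
  fingers=-0.05,
  force=40,
)

```text
clock: 3.9
ee_pos: [0.457, 0.0266, 0.2599]
ee_rot: [179.9, 0.0, 89.8]
ft_force: [0.9, 0.2, -0.5]
width: 0.0407
finger_force: 0.0
```

jog_arm(
  increments=[
    {"translation":[-0.044,0.001,0.02],"dr":[0,0,0]},
    {"translation":[-0.088,0.003,0.04],"dr":[0,0,0]},
    {"translation":[-0.132,0.004,0.06],"dr":[0,0,0]},
    {"translation":[-0.176,0.006,0.08],"dr":[0,0,0]},
    {"translation":[-0.22,0.0085,0.1],"dr":[0,0,0]},
  ],
)

```text
clock: 4.4
ee_pos: [0.4648, -0.1934, 0.1599]
ee_rot: [180.0, 0.0, 89.8]
ft_force: [1.7, 0.8, 0.5]
width: 0.0408
finger_force: 0.0
```

jog_arm(
  increments=[
    {"translation":[-0.018,0,0.01],"dr":[0,0,-3]},
    {"translation":[-0.0355,0,0.02],"dr":[0,0,-5.3]},
    {"translation":[-0.0355,0,0.02],"dr":[0,0,-5.3]},
    {"translation":[-0.0355,0,0.02],"dr":[0,0,-5.3]},
    {"translation":[-0.0355,0,0.02],"dr":[0,0,-5.3]},
  ],
)

```text
clock: 4.9
ee_pos: [0.4658, -0.2251, 0.141]
ee_rot: [179.9, 0.0, 95.2]
ft_force: [1.2, 0.2, -0.3]
width: 0.0409
finger_force: 0.0
```

```bash
python3 - <<'E'
from h import *
im=shot('wrist'); save(im,'w3.png'); fins(im,roi=(130,30,430,330)); chain([((.4646,-.2276,.038),95)])
E
```

```text
[274. 215.] 1159 xy [ 0.4643 -0.2274] ang 95.7 len 0.056
[223. 302.] 966 xy [ 0.4335 -0.2963] ang 85.8 len 0.053
[337. 302.] 903 xy [ 0.515  -0.2887] ang 104.8 len 0.053
[190. 310.] 979 xy [ 0.4103 -0.3045] ang 76.4 len 0.047
[369. 310.] 980 xy [ 0.5392 -0.2929] ang 114.9 len 0.048
at [ 0.4659 -0.225   0.1411] [179.9   0.   95.3]
tr [-0.0024 -0.0016  0.1031] dr [0.1 0.  0.3] -> [ 0.465 -0.228  0.038]
```

View pics/w3.png

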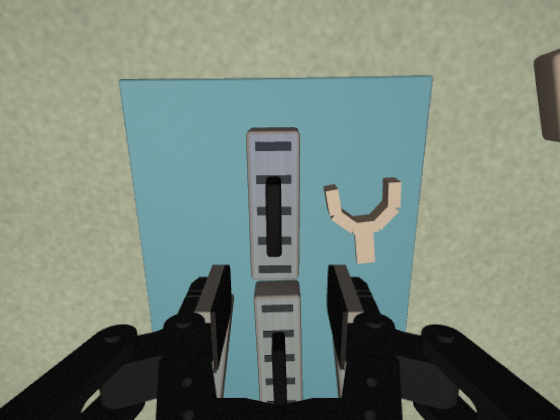

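The cassette is confirmed: its fin is at (274,215), clear of the white tray at (362,220). Descending, gripping and lifting now.

jog_arm(
  increments=[
    {"translation":[-0.001,-0.001,0.03],"dr":[0,0,0]},
    {"translation":[-0.0024,-0.0016,0.06],"dr":[0,0,0]},
    {"translation":[-0.0024,-0.0016,0.085],"dr":[0,0,0]},
    {"translation":[-0.0024,-0.0016,0.103],"dr":[0,0,0]},
    {"translation":[-0.0024,-0.0016,0.103],"dr":[0,0,0]},
  ],
)

```text
clock: 5.45
ee_pos: [0.4633, -0.2272, 0.036]
ee_rot: [-179.9, -0.1, 95.3]
ft_force: [-0.4, -0.1, -0.1]
width: 0.0407
finger_force: 0.0
```

jog_arm(
  increments=[
    {"translation":[0,0,0],"dr":[0,0,0]},
    {"translation":[0,0,0],"dr":[0,0,0]},
    {"translation":[0,0,0],"dr":[0,0,0]},
    {"translation":[0,0,0],"dr":[0,0,0]},
    {"translation":[0,0,0],"dr":[0,0,0]},
  ],
  fingers=-1,
)

```text
clock: 5.95
ee_pos: [0.4644, -0.2287, 0.038]
ee_rot: [180.0, 0.0, 95.2]
ft_force: [-1.5, 0.4, 5.8]
width: 0.0089
finger_force: 44.5
```

jog_arm(
  increments=[
    {"translation":[0,0,-0.02],"dr":[0,0,0]},
    {"translation":[0,0,-0.05],"dr":[0,0,0]},
    {"translation":[0,0,-0.09],"dr":[0,0,0]},
    {"translation":[0,0,-0.13],"dr":[0,0,0]},
    {"translation":[0,0,-0.142],"dr":[0,0,0]},
  ],
)

```text
clock: 6.45
ee_pos: [0.4658, -0.2287, 0.1831]
ee_rot: [179.7, 0.2, 95.2]
ft_force: [0.7, -0.4, -1.9]
width: 0.0093
finger_force: 43.4
```

```bash
python3 - <<'E'
from h import *
print(r.get_obs()['ft_force'])
s=S([0,99,0])
chain([((.47,-.03,.18),135),((s[0],s[1],.18),175),((s[0],s[1],.1),182),((s[0],s[1],.041),182)])
E
```

```text
[ 0.68240634 -0.40188049 -1.88080279]
at [ 0.4658 -0.2287  0.1831] [179.7   0.2  95.2]
tr [0.1975 0.0223 0.0026] dr [  0.2   0.3 -39.8] -> [ 0.47 -0.03  0.18]
tr [0.1401 0.1619 0.    ] dr [ -0.   0. -40.] -> [0.485 0.184 0.18 ]
tr [ 0.   -0.    0.08] dr [ 0.  0. -7.] -> [0.485 0.184 0.1  ]
tr [ 0.    -0.     0.059] dr [0. 0. 0.] -> [0.485 0.184 0.041]
```

jog_arm(
  increments=[
    {"translation":[0.04,0.0045,0.002],"dr":[0,0,-8]},
    {"translation":[0.08,0.009,0.002],"dr":[0,0,-16]},
    {"translation":[0.12,0.0135,0.002],"dr":[0,0,-24]},
    {"translation":[0.16,0.018,0.002],"dr":[0,0,-32]},
    {"translation":[0.1975,0.0223,0.002],"dr":[0,0,-40]},
  ],
)

```text
clock: 6.95
ee_pos: [0.4676, -0.0283, 0.1768]
ee_rot: [-180.0, -0.0, 135.6]
ft_force: [1.6, 0.2, -2.0]
width: 0.0091
finger_force: 43.3
```

jog_arm(
  increments=[
    {"translation":[0.028,0.032,0],"dr":[0,0,-8]},
    {"translation":[0.056,0.065,0],"dr":[0,0,-16]},
    {"translation":[0.084,0.097,0],"dr":[0,0,-24]},
    {"translation":[0.112,0.13,0],"dr":[0,0,-32]},
    {"translation":[0.14,0.162,0],"dr":[0,0,-40]},
  ],
)

```text
clock: 7.45
ee_pos: [0.4826, 0.1851, 0.1766]
ee_rot: [-180.0, -0.0, 175.5]
ft_force: [1.0, -0.0, -2.0]
width: 0.0091
finger_force: 43.3
```

jog_arm(
  increments=[
    {"translation":[0,0,0],"dr":[0,0,-4]},
    {"translation":[0,0,0],"dr":[0,0,-7]},
    {"translation":[0,0,0],"dr":[0,0,-7]},
    {"translation":[0,0,0],"dr":[0,0,-7]},
    {"translation":[0,0,0],"dr":[0,0,-7]},
  ],
)

```text
clock: 7.95
ee_pos: [0.4829, 0.1833, 0.1771]
ee_rot: [-180.0, -0.0, -177.9]
ft_force: [-1.5, 0.1, -1.9]
width: 0.0091
finger_force: 43.3
```

```bash
python3 - <<'E'
from h import *
s=S([0,99,0]); save(shot('wrist'),'w4.png')
chain([((s[0],s[1],.1),182),((s[0],s[1],.041),182)])
E
```

```text
at [0.483  0.1833 0.1772] [-180.    -0.  -177.9]
tr [-0.0025  0.0001  0.0772] dr [-0.  -0.   0.1] -> [0.485 0.184 0.1  ]
tr [ 0.    -0.     0.059] dr [0. 0. 0.] -> [0.485 0.184 0.041]
```

View pics/w4.png

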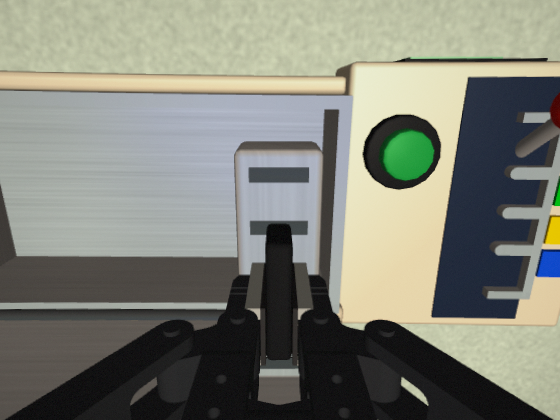

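The cassette is held straight over the console-side end of the tub, clear of the walls. Lowering it.

jog_arm(
  increments=[
    {"translation":[-0.0025,0,0.025],"dr":[0,0,0]},
    {"translation":[-0.0025,0,0.055],"dr":[0,0,0]},
    {"translation":[-0.0025,0,0.085],"dr":[0,0,0]},
    {"translation":[-0.0025,0,0.11],"dr":[0,0,0]},
    {"translation":[-0.0025,0,0.125],"dr":[0,0,0]},
  ],
)

```text
clock: 8.5
ee_pos: [0.4849, 0.1831, 0.0506]
ee_rot: [-180.0, -0.1, -177.8]
ft_force: [0.3, -0.9, -1.8]
width: 0.0093
finger_force: 43.3
```

jog_arm(
  increments=[
    {"translation":[0,0,0.004],"dr":[0,0,0]},
    {"translation":[0,0,0.008],"dr":[0,0,0]},
    {"translation":[0,0,0.011],"dr":[0,0,0]},
    {"translation":[0,0,0.011],"dr":[0,0,0]},
    {"translation":[0,0,0.011],"dr":[0,0,0]},
  ],
)

```text
clock: 9.0
ee_pos: [0.4858, 0.184, 0.0419]
ee_rot: [180.0, 0.1, -177.8]
ft_force: [-0.5, 0.3, -2.5]
width: 0.0092
finger_force: 43.3
```

jog_arm(
  increments=[
    {"translation":[0,0,0],"dr":[0,0,0]},
    {"translation":[0,0,0],"dr":[0,0,0]},
    {"translation":[0,0,0],"dr":[0,0,0]},
    {"translation":[0,0,0],"dr":[0,0,0]},
    {"translation":[0,0,-0.01],"dr":[0,0,0]},
  ],
  fingers=-0.2,
)

```text
clock: 9.5
ee_pos: [0.4853, 0.182, 0.051]
ee_rot: [-179.9, -0.1, -177.9]
ft_force: [0.0, 0.3, 0.2]
width: 0.0339
finger_force: 0.0
```

jog_arm(
  increments=[
    {"translation":[0,0,-0.03],"dr":[0,0,0]},
    {"translation":[0,0,-0.06],"dr":[0,0,0]},
    {"translation":[0,0,-0.1],"dr":[0,0,0]},
    {"translation":[0,0,-0.13],"dr":[0,0,0]},
    {"translation":[0,0,-0.14],"dr":[0,0,0]},
  ],
)

```text
clock: 10.0
ee_pos: [0.4863, 0.1856, 0.195]
ee_rot: [179.9, 0.3, -177.7]
ft_force: [0.5, 0.1, -0.4]
width: 0.0339
finger_force: 0.0
```

```bash
python3 - <<'E'
from h import *
print(r.get_obs()['width'])
chain([((.48,.04,.19),142),((.475,-.16,.2),102),((.475,-.25,.2),90)])
E
```

```text
0.03391326599718416
at [0.4863 0.1856 0.195 ] [ 179.9    0.3 -177.7]
tr [ 0.0121 -0.1453  0.0045] dr [ 0.2  0.2 40.3] -> [0.48 0.04 0.19]
tr [-0.1192 -0.1607 -0.01  ] dr [-0. -0. 40.] -> [ 0.475 -0.16   0.2  ]
tr [-0.088  -0.0187 -0.    ] dr [-0. -0. 12.] -> [ 0.475 -0.25   0.2  ]
```

jog_arm(
  increments=[
    {"translation":[0.002,-0.03,0],"dr":[0,0,8]},
    {"translation":[0.005,-0.06,0],"dr":[0,0,16]},
    {"translation":[0.007,-0.09,0],"dr":[0,0,24]},
    {"translation":[0.01,-0.12,0],"dr":[0,0,32]},
    {"translation":[0.012,-0.145,0],"dr":[0,0,40.3]},
  ],
  fingers=-0.05,
)

```text
clock: 10.5
ee_pos: [0.4786, 0.0369, 0.1911]
ee_rot: [-180.0, -0.0, 141.6]
ft_force: [1.0, -0.2, 0.2]
width: 0.0406
finger_force: 0.0
```

jog_arm(
  increments=[
    {"translation":[-0.024,-0.032,-0.004],"dr":[0,0,8]},
    {"translation":[-0.048,-0.064,-0.008],"dr":[0,0,16]},
    {"translation":[-0.072,-0.096,-0.01],"dr":[0,0,24]},
    {"translation":[-0.096,-0.128,-0.01],"dr":[0,0,32]},
    {"translation":[-0.119,-0.161,-0.01],"dr":[0,0,40]},
  ],
)

```text
clock: 11.0
ee_pos: [0.4733, -0.163, 0.2013]
ee_rot: [180.0, 0.0, 101.6]
ft_force: [0.9, -0.4, -0.4]
width: 0.0404
finger_force: 0.0
```

jog_arm(
  increments=[
    {"translation":[-0.03,-0.006,0],"dr":[0,0,6]},
    {"translation":[-0.06,-0.012,0],"dr":[0,0,12]},
    {"translation":[-0.088,-0.0187,0],"dr":[0,0,12]},
    {"translation":[-0.088,-0.0187,0],"dr":[0,0,12]},
    {"translation":[-0.088,-0.0187,0],"dr":[0,0,12]},
  ],
)

```text
clock: 11.5
ee_pos: [0.4732, -0.2515, 0.2008]
ee_rot: [-180.0, -0.1, 89.9]
ft_force: [0.0, 0.9, -0.6]
width: 0.0408
finger_force: 0.0
```

```bash
python3 - <<'E'
from h import *
im=shot('wrist'); save(im,'w5.png'); fins(im,roi=(100,30,460,380))
chain([((.4799,-.3493,.12),96.5),((.4799,-.3493,.038),96.5)])
E
```

```text
[285. 295.] 687 xy [ 0.4798 -0.3489] ang 96.3 len 0.061
at [ 0.4734 -0.2506  0.201 ] [-1.8e+02 -1.0e-01  9.0e+01]
tr [-0.0988  0.0065  0.0809] dr [-0.  -0.1 -6.5] -> [ 0.48  -0.349  0.12 ]
tr [ 0.    -0.     0.082] dr [0. 0. 0.] -> [ 0.48  -0.349  0.038]
```

View pics/w5.png

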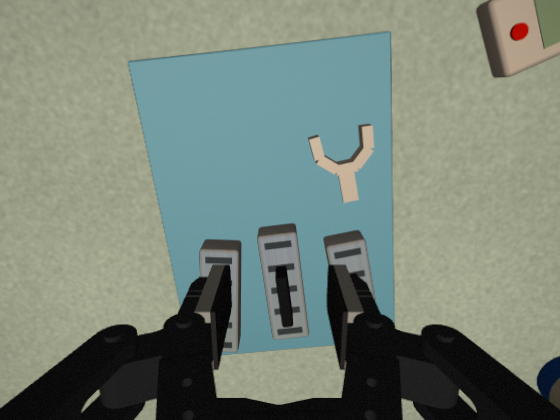

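All three remaining cassettes are where they were; the middle fin is at (285,295). Picking that one.

jog_arm(
  increments=[
    {"translation":[-0.033,0.002,0.02],"dr":[0,0,-3]},
    {"translation":[-0.066,0.004,0.05],"dr":[0,0,-6.5]},
    {"translation":[-0.0985,0.0065,0.081],"dr":[0,0,-6.5]},
    {"translation":[-0.0985,0.0065,0.081],"dr":[0,0,-6.5]},
    {"translation":[-0.0985,0.0065,0.081],"dr":[0,0,-6.5]},
  ],
)

```text
clock: 12.05
ee_pos: [0.4798, -0.3487, 0.1193]
ee_rot: [-180.0, -0.1, 96.5]
ft_force: [0.9, 0.2, 0.0]
width: 0.0406
finger_force: 0.0
```

jog_arm(
  increments=[
    {"translation":[0,0,0.03],"dr":[0,0,0]},
    {"translation":[0,0,0.06],"dr":[0,0,0]},
    {"translation":[0,0,0.082],"dr":[0,0,0]},
    {"translation":[0,0,0.082],"dr":[0,0,0]},
    {"translation":[0,0,0.082],"dr":[0,0,0]},
  ],
)

```text
clock: 12.55
ee_pos: [0.4811, -0.3486, 0.0398]
ee_rot: [179.9, 0.0, 96.6]
ft_force: [0.7, 0.1, 1.3]
width: 0.0403
finger_force: 0.0
```

jog_arm(
  increments=[
    {"translation":[0,0,0],"dr":[0,0,0]},
    {"translation":[0,0,0],"dr":[0,0,0]},
    {"translation":[0,0,0],"dr":[0,0,0]},
    {"translation":[0,0,0],"dr":[0,0,0]},
    {"translation":[0,0,0],"dr":[0,0,0]},
  ],
  fingers=-1,
)

```text
clock: 13.05
ee_pos: [0.4801, -0.3503, 0.0391]
ee_rot: [180.0, 0.0, 96.4]
ft_force: [-1.3, 0.7, 6.9]
width: 0.0089
finger_force: 44.0
```

jog_arm(
  increments=[
    {"translation":[0,0,-0.02],"dr":[0,0,0]},
    {"translation":[0,0,-0.05],"dr":[0,0,0]},
    {"translation":[0,0,-0.09],"dr":[0,0,0]},
    {"translation":[0,0,-0.13],"dr":[0,0,0]},
    {"translation":[0,0,-0.142],"dr":[0,0,0]},
  ],
)

```text
clock: 13.55
ee_pos: [0.4817, -0.3505, 0.1845]
ee_rot: [179.7, 0.2, 96.4]
ft_force: [0.5, -0.3, -0.8]
width: 0.0087
finger_force: 43.0
```

```bash
python3 - <<'E'
from h import *
s=S([0,33,0])
chain([((.48,-.12,.18),136.5),((s[0],s[1],.18),176.5),((s[0],s[1],.18),182),((s[0],s[1],.041),182)])
E
```

```text
at [ 0.4817 -0.3505  0.1845] [179.7   0.2  96.4]
tr [0.2292 0.0242 0.0038] dr [  0.2   0.3 -40.1] -> [ 0.48 -0.12  0.18]
tr [0.1579 0.1777 0.    ] dr [  0.   0. -40.] -> [0.488 0.118 0.18 ]
tr [0. 0. 0.] dr [ 0.   0.  -5.5] -> [0.488 0.118 0.18 ]
tr [ 0.    -0.     0.139] dr [0. 0. 0.] -> [0.488 0.118 0.041]
```

jog_arm(
  increments=[
    {"translation":[0.045,0.005,0.002],"dr":[0,0,-8]},
    {"translation":[0.09,0.009,0.002],"dr":[0,0,-16]},
    {"translation":[0.135,0.014,0.002],"dr":[0,0,-24]},
    {"translation":[0.18,0.019,0.002],"dr":[0,0,-32]},
    {"translation":[0.229,0.024,0.002],"dr":[0,0,-40]},
  ],
)

```text
clock: 14.05
ee_pos: [0.4773, -0.1187, 0.1777]
ee_rot: [-180.0, -0.0, 136.7]
ft_force: [2.4, 0.4, -1.9]
width: 0.0088
finger_force: 43.0
```

jog_arm(
  increments=[
    {"translation":[0.03,0.035,0],"dr":[0,0,-8]},
    {"translation":[0.062,0.07,0],"dr":[0,0,-16]},
    {"translation":[0.094,0.106,0],"dr":[0,0,-24]},
    {"translation":[0.126,0.142,0],"dr":[0,0,-32]},
    {"translation":[0.158,0.178,0],"dr":[0,0,-40]},
  ],
)

```text
clock: 14.55
ee_pos: [0.4857, 0.1194, 0.1777]
ee_rot: [-180.0, -0.0, 176.7]
ft_force: [1.5, 0.4, -0.7]
width: 0.0089
finger_force: 43.0
```

jog_arm(
  increments=[
    {"translation":[0,0,0],"dr":[0,0,-4]},
    {"translation":[0,0,0],"dr":[0,0,-5.5]},
    {"translation":[0,0,0],"dr":[0,0,-5.5]},
    {"translation":[0,0,0],"dr":[0,0,-5.5]},
    {"translation":[0,0,0],"dr":[0,0,-5.5]},
  ],
)

```text
clock: 15.05
ee_pos: [0.4863, 0.1167, 0.1781]
ee_rot: [-180.0, -0.0, -178.3]
ft_force: [-0.4, -0.5, -1.0]
width: 0.0087
finger_force: 43.0
```

```bash
python3 - <<'E'
from h import *
s=S([0,33,0]); save(shot('wrist'),'w6.png')
chain([((s[0],s[1],.041),182)])
E
```

```text
at [0.4863 0.1169 0.1782] [-180.    -0.  -178.2]
tr [-0.0015  0.0007  0.1372] dr [-0.  -0.  -0.2] -> [0.488 0.118 0.041]
```

View pics/w6.png

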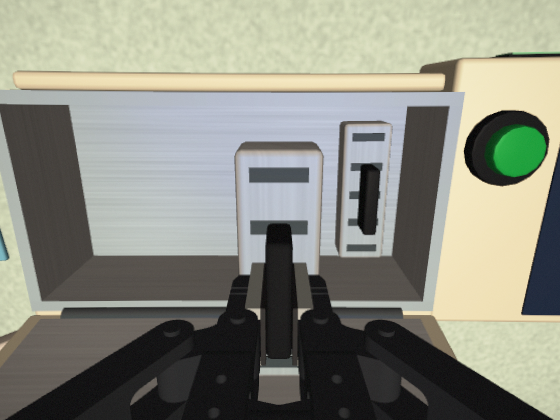

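```bash
python3 - <<'E'
from h import *
im=shot('wrist')
def loc(uv,z): return (onz(im,uv,z/1e3)[:,:2]-t)@Q*1e3
print('cass top corners',loc([[342,123],[390,125],[384,257],[338,257]],36).round())
print('floor corners',loc([[94,256],[393,257]],8).round(),'rim inner',loc([[2,105],[448,107],[433,303],[38,303]],85).round())
E
```

```text
cass top corners [[-55.  79.]
 [-53. 115.]
 [ 55. 120.]
 [ 54.  81.]]
floor corners [[  66. -136.]
 [  68.  136.]] rim inner [[ -69. -133.]
 [ -68.  135.]
 [  68.  142.]
 [  66. -139.]]
```

Numbers agree: cassette 1 lies flat at local (0,99), and the tub floor corners match ±67/±135. Placing the second cassette.

jog_arm(
  increments=[
    {"translation":[-0.0015,0.0007,0.025],"dr":[0,0,0]},
    {"translation":[-0.0015,0.0007,0.055],"dr":[0,0,0]},
    {"translation":[-0.0015,0.0007,0.085],"dr":[0,0,0]},
    {"translation":[-0.0015,0.0007,0.11],"dr":[0,0,0]},
    {"translation":[-0.0015,0.0007,0.126],"dr":[0,0,0]},
  ],
)

```text
clock: 15.65
ee_pos: [0.4871, 0.118, 0.0507]
ee_rot: [-180.0, -0.1, -178.1]
ft_force: [0.3, -0.1, -1.0]
width: 0.0091
finger_force: 43.0
```

jog_arm(
  increments=[
    {"translation":[0,0,0.004],"dr":[0,0,0]},
    {"translation":[0,0,0.008],"dr":[0,0,0]},
    {"translation":[0,0,0.011],"dr":[0,0,0]},
    {"translation":[0,0,0.011],"dr":[0,0,0]},
    {"translation":[0,0,0.011],"dr":[0,0,0]},
  ],
)

```text
clock: 16.15
ee_pos: [0.488, 0.1189, 0.0419]
ee_rot: [180.0, 0.1, -178.1]
ft_force: [-0.3, -0.4, -2.0]
width: 0.0093
finger_force: 43.0
```

jog_arm(
  increments=[
    {"translation":[0,0,0],"dr":[0,0,0]},
    {"translation":[0,0,0],"dr":[0,0,0]},
    {"translation":[0,0,0],"dr":[0,0,0]},
    {"translation":[0,0,0],"dr":[0,0,0]},
    {"translation":[0,0,-0.01],"dr":[0,0,0]},
  ],
  fingers=-0.2,
)

```text
clock: 16.65
ee_pos: [0.487, 0.1185, 0.0509]
ee_rot: [-180.0, -0.1, -178.0]
ft_force: [-0.0, -0.2, 0.1]
width: 0.0342
finger_force: 0.0
```

jog_arm(
  increments=[
    {"translation":[0,0,-0.03],"dr":[0,0,0]},
    {"translation":[0,0,-0.06],"dr":[0,0,0]},
    {"translation":[0,0,-0.1],"dr":[0,0,0]},
    {"translation":[0,0,-0.13],"dr":[0,0,0]},
    {"translation":[0,0,-0.14],"dr":[0,0,0]},
  ],
)

```text
clock: 17.15
ee_pos: [0.4885, 0.12, 0.1948]
ee_rot: [179.9, 0.2, -178.0]
ft_force: [0.8, -0.3, -0.6]
width: 0.0341
finger_force: 0.0
```

```bash
python3 - <<'E'
from h import *
chain([((.48,-.04,.19),142),((.5,-.23,.22),102),((.5,-.255,.22),95)])
E
```

```text
at [0.4885 0.12   0.1948] [ 179.9    0.2 -178. ]
tr [ 0.014  -0.1596  0.0046] dr [ 0.2  0.2 40. ] -> [ 0.48 -0.04  0.19]
tr [-0.1327 -0.1374 -0.03  ] dr [-0. -0. 40.] -> [ 0.5  -0.23  0.22]
tr [-0.0245 -0.0052 -0.    ] dr [ 0. -0.  7.] -> [ 0.5   -0.255  0.22 ]
```

jog_arm(
  increments=[
    {"translation":[0.003,-0.03,0],"dr":[0,0,8]},
    {"translation":[0.006,-0.06,0],"dr":[0,0,16]},
    {"translation":[0.009,-0.09,0],"dr":[0,0,24]},
    {"translation":[0.012,-0.12,0],"dr":[0,0,32]},
    {"translation":[0.014,-0.16,0],"dr":[0,0,40]},
  ],
  fingers=-0.05,
)

```text
clock: 17.65
ee_pos: [0.4785, -0.0416, 0.1915]
ee_rot: [180.0, -0.0, 141.7]
ft_force: [1.3, -0.1, 0.5]
width: 0.0408
finger_force: 0.0
```

jog_arm(
  increments=[
    {"translation":[-0.026,-0.025,-0.004],"dr":[0,0,8]},
    {"translation":[-0.052,-0.05,-0.008],"dr":[0,0,16]},
    {"translation":[-0.078,-0.08,-0.01],"dr":[0,0,24]},
    {"translation":[-0.105,-0.11,-0.02],"dr":[0,0,32]},
    {"translation":[-0.133,-0.137,-0.03],"dr":[0,0,40]},
  ],
)

```text
clock: 18.15
ee_pos: [0.4984, -0.2331, 0.2213]
ee_rot: [-179.9, -0.0, 101.6]
ft_force: [0.5, 0.3, -0.0]
width: 0.0402
finger_force: 0.0
```

jog_arm(
  increments=[
    {"translation":[-0.02,0.02,0],"dr":[0,0,0]},
    {"translation":[-0.04,0.035,0],"dr":[0,0,0]},
    {"translation":[-0.04,0.035,0],"dr":[0,0,0]},
    {"translation":[-0.04,0.035,0],"dr":[0,0,0]},
    {"translation":[-0.04,0.035,0],"dr":[0,0,0]},
  ],
)

```text
clock: 18.65
ee_pos: [0.5412, -0.2622, 0.2211]
ee_rot: [-180.0, -0.1, 102.0]
ft_force: [-0.6, 0.6, 0.3]
width: 0.0406
finger_force: 0.0
```

```bash
python3 - <<'E'
from h import *
im=shot('wrist'); save(im,'w7.png'); fins(im,roi=(100,30,460,380)); 
im=shot('top');m=im['pixels'].max(2)<60
n,l,s,c=cv2.connectedComponentsWithStats(m[212:285,270:366].astype(np.uint8)); print([(c[i]+[270,212],s[i,4]) for i in range(1,n) if s[i,4]>20])
chain([((.5465,-.3572,.12),102),((.5465,-.3572,.038),102)])
E
```

```text
[125. 262.] 923 xy [ 0.4189 -0.3648] ang 84.8 len 0.062
[262. 281.] 617 xy [ 0.5464 -0.3572] ang 101.5 len 0.06
[(array([323.44546851, 248.18663594]), np.int32(1302)), (array([355.86055276, 250.44095477]), np.int32(796))]
at [ 0.5413 -0.2625  0.2215] [-180.   -0.  102.]
tr [-0.0937 -0.0146  0.1015] dr [-0. -0.  0.] -> [ 0.546 -0.357  0.12 ]
tr [ 0.    -0.     0.082] dr [0. 0. 0.] -> [ 0.546 -0.357  0.038]
```

jog_arm(
  increments=[
    {"translation":[-0.03,-0.005,0.03],"dr":[0,0,0]},
    {"translation":[-0.06,-0.01,0.065],"dr":[0,0,0]},
    {"translation":[-0.0935,-0.0145,0.101],"dr":[0,0,0]},
    {"translation":[-0.0935,-0.0145,0.101],"dr":[0,0,0]},
    {"translation":[-0.0935,-0.0145,0.101],"dr":[0,0,0]},
  ],
)

```text
clock: 19.25
ee_pos: [0.5461, -0.3577, 0.1192]
ee_rot: [-179.9, -0.1, 101.9]
ft_force: [-0.1, 0.9, 0.4]
width: 0.0408
finger_force: 0.0
```

jog_arm(
  increments=[
    {"translation":[0,0,0.03],"dr":[0,0,0]},
    {"translation":[0,0,0.06],"dr":[0,0,0]},
    {"translation":[0,0,0.082],"dr":[0,0,0]},
    {"translation":[0,0,0.082],"dr":[0,0,0]},
    {"translation":[0,0,0.082],"dr":[0,0,0]},
  ],
)

```text
clock: 19.75
ee_pos: [0.5482, -0.3567, 0.0401]
ee_rot: [179.9, 0.0, 102.0]
ft_force: [0.1, -0.6, 0.6]
width: 0.0405
finger_force: 0.0
```

jog_arm(
  increments=[
    {"translation":[0,0,0],"dr":[0,0,0]},
    {"translation":[0,0,0],"dr":[0,0,0]},
    {"translation":[0,0,0],"dr":[0,0,0]},
    {"translation":[0,0,0],"dr":[0,0,0]},
    {"translation":[0,0,0],"dr":[0,0,0]},
  ],
  fingers=-1,
)

```text
clock: 20.25
ee_pos: [0.5474, -0.358, 0.0393]
ee_rot: [180.0, 0.1, 101.9]
ft_force: [-1.8, -0.3, 6.2]
width: 0.0092
finger_force: 43.9
```

jog_arm(
  increments=[
    {"translation":[0,0,-0.02],"dr":[0,0,0]},
    {"translation":[0,0,-0.05],"dr":[0,0,0]},
    {"translation":[0,0,-0.09],"dr":[0,0,0]},
    {"translation":[0,0,-0.13],"dr":[0,0,0]},
    {"translation":[0,0,-0.142],"dr":[0,0,0]},
  ],
)

```text
clock: 20.75
ee_pos: [0.5489, -0.3581, 0.1849]
ee_rot: [179.7, 0.2, 101.9]
ft_force: [1.2, -0.1, -1.0]
width: 0.0092
finger_force: 42.9
```

```bash
python3 - <<'E'
from h import *
s=S([0,-33,0])
chain([((.52,-.15,.18),142),((s[0],s[1],.18),182),((s[0],s[1],.041),182)])
E
```

```text
at [ 0.5489 -0.3581  0.1849] [179.7   0.2 101.9]
tr [0.2096 0.0147 0.0041] dr [  0.2   0.3 -40.1] -> [ 0.52 -0.15  0.18]
tr [0.1476 0.1405 0.    ] dr [ -0.   0. -40.] -> [0.49  0.052 0.18 ]
tr [ 0.    -0.     0.139] dr [0. 0. 0.] -> [0.49  0.052 0.041]
```

jog_arm(
  increments=[
    {"translation":[0.042,0.003,0.002],"dr":[0,0,-8]},
    {"translation":[0.084,0.006,0.002],"dr":[0,0,-16]},
    {"translation":[0.126,0.009,0.002],"dr":[0,0,-24]},
    {"translation":[0.168,0.012,0.002],"dr":[0,0,-32]},
    {"translation":[0.2096,0.0147,0.002],"dr":[0,0,-40]},
  ],
)

```text
clock: 21.25
ee_pos: [0.5171, -0.1482, 0.1778]
ee_rot: [-180.0, -0.0, 142.3]
ft_force: [1.0, -0.1, -1.0]
width: 0.009
finger_force: 42.8
```

jog_arm(
  increments=[
    {"translation":[0.03,0.028,0],"dr":[0,0,-8]},
    {"translation":[0.06,0.056,0],"dr":[0,0,-16]},
    {"translation":[0.09,0.084,0],"dr":[0,0,-24]},
    {"translation":[0.12,0.112,0],"dr":[0,0,-32]},
    {"translation":[0.1476,0.1405,0],"dr":[0,0,-40]},
  ],
)

```text
clock: 21.75
ee_pos: [0.4875, 0.0532, 0.1779]
ee_rot: [-180.0, -0.0, -177.7]
ft_force: [1.0, -0.4, -1.3]
width: 0.0089
finger_force: 42.8
```

jog_arm(
  increments=[
    {"translation":[0,0,0],"dr":[0,0,0]},
    {"translation":[0,0,0],"dr":[0,0,0]},
    {"translation":[0,0,0],"dr":[0,0,0]},
    {"translation":[0,0,0],"dr":[0,0,0]},
    {"translation":[0,0,0],"dr":[0,0,0]},
  ],
)

```text
clock: 22.25
ee_pos: [0.4885, 0.0508, 0.1781]
ee_rot: [-180.0, -0.0, -178.2]
ft_force: [0.4, 0.3, -1.2]
width: 0.009
finger_force: 42.8
```

```bash
python3 - <<'E'
from h import *
s=S([0,-33,0]); save(shot('wrist'),'w8.png'); chain([((s[0],s[1],.041),182)])
E
```

```text
at [0.4885 0.051  0.1782] [-180.    -0.  -178.2]
tr [-0.0017  0.0006  0.1372] dr [-0.  -0.  -0.2] -> [0.49  0.052 0.041]
```

jog_arm(
  increments=[
    {"translation":[-0.0015,0.0007,0.025],"dr":[0,0,0]},
    {"translation":[-0.0015,0.0007,0.055],"dr":[0,0,0]},
    {"translation":[-0.0015,0.0007,0.085],"dr":[0,0,0]},
    {"translation":[-0.0015,0.0007,0.11],"dr":[0,0,0]},
    {"translation":[-0.0015,0.0007,0.126],"dr":[0,0,0]},
  ],
)

```text
clock: 22.8
ee_pos: [0.4893, 0.052, 0.0506]
ee_rot: [-180.0, -0.1, -178.1]
ft_force: [-0.2, -0.1, -1.3]
width: 0.0086
finger_force: 42.8
```

jog_arm(
  increments=[
    {"translation":[0,0,0.004],"dr":[0,0,0]},
    {"translation":[0,0,0.008],"dr":[0,0,0]},
    {"translation":[0,0,0.011],"dr":[0,0,0]},
    {"translation":[0,0,0.011],"dr":[0,0,0]},
    {"translation":[0,0,0.011],"dr":[0,0,0]},
  ],
)

```text
clock: 23.3
ee_pos: [0.4902, 0.0526, 0.0418]
ee_rot: [-180.0, 0.1, -178.1]
ft_force: [-0.4, -0.8, -2.6]
width: 0.0087
finger_force: 42.8
```

jog_arm(
  increments=[
    {"translation":[0,0,0],"dr":[0,0,0]},
    {"translation":[0,0,0],"dr":[0,0,0]},
    {"translation":[0,0,0],"dr":[0,0,0]},
    {"translation":[0,0,0],"dr":[0,0,0]},
    {"translation":[0,0,-0.01],"dr":[0,0,0]},
  ],
  fingers=-0.2,
)

```text
clock: 23.8
ee_pos: [0.4892, 0.0525, 0.0509]
ee_rot: [-180.0, -0.1, -178.0]
ft_force: [0.5, -0.1, 0.1]
width: 0.0343
finger_force: 0.0
```

jog_arm(
  increments=[
    {"translation":[0,0,-0.03],"dr":[0,0,0]},
    {"translation":[0,0,-0.06],"dr":[0,0,0]},
    {"translation":[0,0,-0.1],"dr":[0,0,0]},
    {"translation":[0,0,-0.13],"dr":[0,0,0]},
    {"translation":[0,0,-0.14],"dr":[0,0,0]},
  ],
)

```text
clock: 24.3
ee_pos: [0.4908, 0.0537, 0.1948]
ee_rot: [180.0, 0.2, -178.0]
ft_force: [-0.1, 0.4, -0.2]
width: 0.0341
finger_force: 0.0
```

```bash
python3 - <<'E'
from h import *
chain([((.46,-.11,.19),142),((.42,-.24,.22),102),((.42,-.27,.22),86)])
E
```

```text
at [0.4908 0.0537 0.1948] [ 180.     0.2 -178. ]
tr [ 0.0365 -0.1625  0.0045] dr [ 0.1  0.2 40. ] -> [ 0.46 -0.11  0.19]
tr [-0.0485 -0.1271 -0.03  ] dr [-0. -0. 40.] -> [ 0.42 -0.24  0.22]
tr [-0.0293 -0.0062 -0.    ] dr [ 0. -0. 16.] -> [ 0.42 -0.27  0.22]
```

jog_arm(
  increments=[
    {"translation":[0.007,-0.03,0],"dr":[0,0,8]},
    {"translation":[0.014,-0.06,0],"dr":[0,0,16]},
    {"translation":[0.021,-0.09,0],"dr":[0,0,24]},
    {"translation":[0.028,-0.12,0],"dr":[0,0,32]},
    {"translation":[0.0365,-0.1625,0],"dr":[0,0,40]},
  ],
  fingers=-0.05,
)

```text
clock: 24.8
ee_pos: [0.4585, -0.1107, 0.1915]
ee_rot: [180.0, -0.0, 141.8]
ft_force: [0.4, -0.3, -1.0]
width: 0.0407
finger_force: 0.0
```

jog_arm(
  increments=[
    {"translation":[-0.01,-0.025,-0.004],"dr":[0,0,8]},
    {"translation":[-0.02,-0.05,-0.008],"dr":[0,0,16]},
    {"translation":[-0.03,-0.075,-0.01],"dr":[0,0,24]},
    {"translation":[-0.04,-0.1,-0.02],"dr":[0,0,32]},
    {"translation":[-0.0485,-0.127,-0.025],"dr":[0,0,40]},
  ],
)

```text
clock: 25.3
ee_pos: [0.4185, -0.2415, 0.2167]
ee_rot: [180.0, -0.0, 101.6]
ft_force: [0.8, 0.8, 0.2]
width: 0.0407
finger_force: 0.0
```

jog_arm(
  increments=[
    {"translation":[-0.015,-0.003,0],"dr":[0,0,8]},
    {"translation":[-0.03,-0.006,0],"dr":[0,0,16]},
    {"translation":[-0.03,-0.006,0],"dr":[0,0,16]},
    {"translation":[-0.03,-0.006,0],"dr":[0,0,16]},
    {"translation":[-0.03,-0.006,0],"dr":[0,0,16]},
  ],
)

```text
clock: 25.8
ee_pos: [0.4192, -0.2701, 0.2162]
ee_rot: [-180.0, -0.0, 86.2]
ft_force: [-0.1, 0.9, 0.7]
width: 0.0403
finger_force: 0.0
```

```bash
python3 - <<'E'
from h import *
im=shot('wrist'); save(im,'w9.png'); fins(im,roi=(100,30,460,380)); 
chain([((.4188,-.365,.12),85.5),((.4188,-.365,.038),85.5)])
E
```

```text
[284. 284.] 604 xy [ 0.4189 -0.3646] ang 88.0 len 0.061
at [ 0.4192 -0.2702  0.2162] [-180.    -0.    86.2]
tr [-0.0946  0.0059  0.0962] dr [-0.  -0.   0.7] -> [ 0.419 -0.365  0.12 ]
tr [ 0.    -0.     0.082] dr [0. 0. 0.] -> [ 0.419 -0.365  0.038]
```

Unmoved, at (.419,-.365); I'm using an angle of about 87.

jog_arm(
  increments=[
    {"translation":[-0.03,0.002,0.03],"dr":[0,0,-0.8]},
    {"translation":[-0.06,0.004,0.065],"dr":[0,0,-0.8]},
    {"translation":[-0.0945,0.006,0.096],"dr":[0,0,-0.8]},
    {"translation":[-0.0945,0.006,0.096],"dr":[0,0,-0.8]},
    {"translation":[-0.0945,0.006,0.096],"dr":[0,0,-0.8]},
  ],
)

```text
clock: 26.35
ee_pos: [0.4182, -0.3655, 0.1193]
ee_rot: [-179.9, -0.1, 86.8]
ft_force: [1.2, 0.6, 1.6]
width: 0.0409
finger_force: 0.0
```

jog_arm(
  increments=[
    {"translation":[0,0,0.03],"dr":[0,0,0]},
    {"translation":[0,0,0.06],"dr":[0,0,0]},
    {"translation":[0,0,0.082],"dr":[0,0,0]},
    {"translation":[0,0,0.082],"dr":[0,0,0]},
    {"translation":[0,0,0.082],"dr":[0,0,0]},
  ],
)

```text
clock: 26.85
ee_pos: [0.4196, -0.3652, 0.0396]
ee_rot: [179.9, 0.0, 86.9]
ft_force: [0.6, -0.5, -0.0]
width: 0.0403
finger_force: 0.0
```

jog_arm(
  increments=[
    {"translation":[0,0,0],"dr":[0,0,0]},
    {"translation":[0,0,0],"dr":[0,0,0]},
    {"translation":[0,0,0],"dr":[0,0,0]},
    {"translation":[0,0,0],"dr":[0,0,0]},
    {"translation":[0,0,0],"dr":[0,0,0]},
  ],
  fingers=-1,
)

```text
clock: 27.35
ee_pos: [0.4187, -0.3664, 0.0391]
ee_rot: [180.0, 0.0, 86.7]
ft_force: [-2.1, 0.6, 7.0]
width: 0.0089
finger_force: 44.1
```

jog_arm(
  increments=[
    {"translation":[0,0,-0.02],"dr":[0,0,0]},
    {"translation":[0,0,-0.05],"dr":[0,0,0]},
    {"translation":[0,0,-0.09],"dr":[0,0,0]},
    {"translation":[0,0,-0.13],"dr":[0,0,0]},
    {"translation":[0,0,-0.142],"dr":[0,0,0]},
  ],
)

```text
clock: 27.85
ee_pos: [0.4202, -0.3668, 0.1843]
ee_rot: [179.7, 0.2, 86.7]
ft_force: [1.0, -0.7, -1.6]
width: 0.0091
finger_force: 43.1
```

```bash
python3 - <<'E'
from h import *
s=S([0,-99,0])
chain([((.44,-.2,.18),127),((s[0],s[1],.18),167),((s[0],s[1],.18),182),((s[0],s[1],.041),182)])
E
```

```text
at [ 0.4202 -0.3668  0.1843] [179.7   0.2  86.7]
tr [0.1676 0.0103 0.0038] dr [  0.2   0.3 -40.3] -> [ 0.44 -0.2   0.18]
tr [0.1166 0.1537 0.    ] dr [  0.   0. -40.] -> [ 0.493 -0.014  0.18 ]
tr [0. 0. 0.] dr [ -0.   0. -15.] -> [ 0.493 -0.014  0.18 ]
tr [ 0.    -0.     0.139] dr [0. 0. 0.] -> [ 0.493 -0.014  0.041]
```

jog_arm(
  increments=[
    {"translation":[0.034,0.002,0.002],"dr":[0,0,-8]},
    {"translation":[0.067,0.004,0.002],"dr":[0,0,-16]},
    {"translation":[0.1,0.006,0.002],"dr":[0,0,-24]},
    {"translation":[0.134,0.008,0.002],"dr":[0,0,-32]},
    {"translation":[0.1676,0.0103,0.002],"dr":[0,0,-40.3]},
  ],
)

```text
clock: 28.35
ee_pos: [0.4377, -0.1981, 0.1778]
ee_rot: [-180.0, -0.0, 127.4]
ft_force: [0.4, -0.1, -1.6]
width: 0.0094
finger_force: 43.1
```

jog_arm(
  increments=[
    {"translation":[0.023,0.03,0],"dr":[0,0,-8]},
    {"translation":[0.046,0.06,0],"dr":[0,0,-16]},
    {"translation":[0.07,0.092,0],"dr":[0,0,-24]},
    {"translation":[0.093,0.123,0],"dr":[0,0,-32]},
    {"translation":[0.1166,0.1537,0],"dr":[0,0,-40]},
  ],
)

```text
clock: 28.85
ee_pos: [0.4906, -0.0126, 0.1777]
ee_rot: [-180.0, -0.0, 167.3]
ft_force: [0.7, 0.2, -1.2]
width: 0.009
finger_force: 43.1
```

jog_arm(
  increments=[
    {"translation":[0,0,0],"dr":[0,0,-8]},
    {"translation":[0,0,0],"dr":[0,0,-15]},
    {"translation":[0,0,0],"dr":[0,0,-15]},
    {"translation":[0,0,0],"dr":[0,0,-15]},
    {"translation":[0,0,0],"dr":[0,0,-15]},
  ],
)

```text
clock: 29.35
ee_pos: [0.4905, -0.0141, 0.1781]
ee_rot: [-180.0, -0.0, -178.2]
ft_force: [-0.9, 0.7, -1.5]
width: 0.0091
finger_force: 43.1
```

```bash
python3 - <<'E'
from h import *
s=S([0,-99,0]); save(shot('wrist'),'w10.png'); chain([((s[0],s[1],.041),182)])
E
```

```text
at [ 0.4906 -0.0141  0.1782] [-180.    -0.  -178.1]
tr [-0.002  -0.0003  0.1372] dr [-0.  -0.  -0.1] -> [ 0.493 -0.014  0.041]
```

View pics/w10.png

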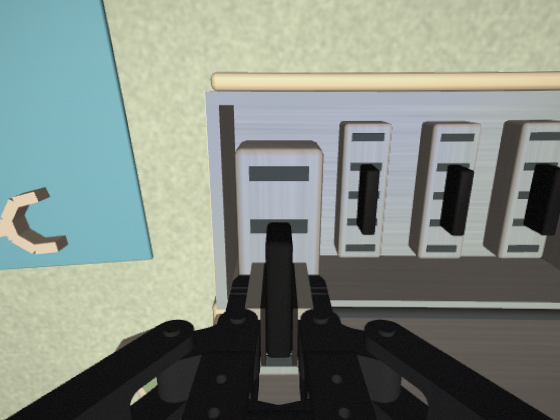

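Three cassettes lie flat in the tub at columns 365, 450 and 535. The fourth is over the free slot, clear of the left wall.

jog_arm(
  increments=[
    {"translation":[-0.002,0,0.025],"dr":[0,0,0]},
    {"translation":[-0.002,0,0.055],"dr":[0,0,0]},
    {"translation":[-0.002,0,0.085],"dr":[0,0,0]},
    {"translation":[-0.002,0,0.11],"dr":[0,0,0]},
    {"translation":[-0.002,0,0.126],"dr":[0,0,0]},
  ],
)

```text
clock: 29.9
ee_pos: [0.492, -0.0141, 0.0507]
ee_rot: [-180.0, -0.1, -178.1]
ft_force: [-0.6, -1.5, -1.7]
width: 0.0087
finger_force: 43.1
```

jog_arm(
  increments=[
    {"translation":[0,0,0.004],"dr":[0,0,0]},
    {"translation":[0,0,0.008],"dr":[0,0,0]},
    {"translation":[0,0,0.011],"dr":[0,0,0]},
    {"translation":[0,0,0.011],"dr":[0,0,0]},
    {"translation":[0,0,0.011],"dr":[0,0,0]},
  ],
)

```text
clock: 30.4
ee_pos: [0.4931, -0.0137, 0.0419]
ee_rot: [-180.0, 0.1, -178.0]
ft_force: [-0.4, -0.3, -1.9]
width: 0.0089
finger_force: 43.1
```

jog_arm(
  increments=[
    {"translation":[0,0,0],"dr":[0,0,0]},
    {"translation":[0,0,0],"dr":[0,0,0]},
    {"translation":[0,0,0],"dr":[0,0,0]},
    {"translation":[0,0,0],"dr":[0,0,0]},
    {"translation":[0,0,-0.01],"dr":[0,0,0]},
  ],
  fingers=-0.2,
)

```text
clock: 30.9
ee_pos: [0.4923, -0.0134, 0.0512]
ee_rot: [180.0, -0.1, -177.9]
ft_force: [-0.4, -0.5, -0.2]
width: 0.0344
finger_force: 0.0
```

jog_arm(
  increments=[
    {"translation":[0,0,-0.03],"dr":[0,0,0]},
    {"translation":[0,0,-0.06],"dr":[0,0,0]},
    {"translation":[0,0,-0.1],"dr":[0,0,0]},
    {"translation":[0,0,-0.14],"dr":[0,0,0]},
    {"translation":[0,0,-0.18],"dr":[0,0,0]},
  ],
)

```text
clock: 31.4
ee_pos: [0.4921, -0.0138, 0.2336]
ee_rot: [-180.0, -0.0, -177.9]
ft_force: [0.9, -0.4, 0.5]
width: 0.0342
finger_force: 0.0
```

```bash
python3 - <<'E'
from h import *
o=r.get_obs();print(o['qpos'].round(1)); im=shot('side'); 
cv2.imwrite('pics/side1.png',cv2.resize(cv2.cvtColor(im['pixels'][170:420,150:400],cv2.COLOR_RGB2BGR),None,fx=2.3,fy=2.3))
for th in(1.2,1.57,1.7,1.8,1.9,2.0):
    P=[S([76-156*np.cos(th),y,86+156*np.sin(th)]) for y in(144,-144)]; print(th,proj(im,P).round().tolist())
E
```

```text
[ 43.6  28.3 -67.8 104.8  28.5  66.6  58.3]
1.2 [[286.0, 261.0], [312.0, 189.0]]
1.57 [[254.0, 252.0], [288.0, 183.0]]
1.7 [[243.0, 251.0], [279.0, 183.0]]
1.8 [[235.0, 252.0], [273.0, 184.0]]
1.9 [[227.0, 253.0], [267.0, 185.0]]
2.0 [[219.0, 255.0], [261.0, 187.0]]
```

View pics/side1.png

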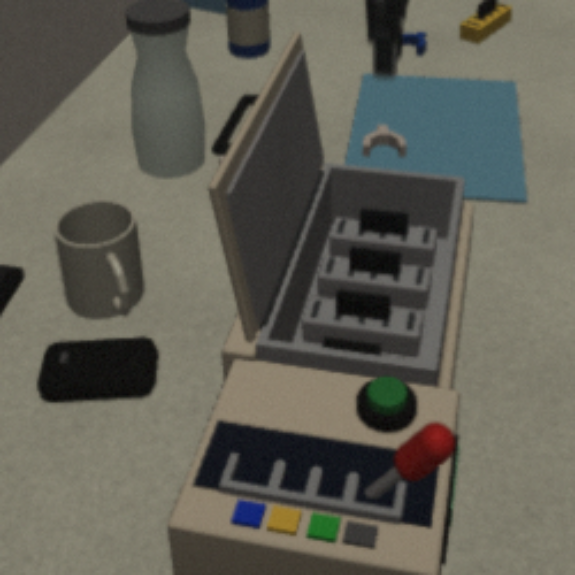

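Side crop: all cassettes are upright on the tub floor and the pad holds only the white tray. The lid's inner top corner at full-image (249,253) gives about 1.62 rad. I'll push it down from behind, beside the handle.

```bash
python3 - <<'E'
from h import *
im=shot('top'); print('carafe top',onz(im,[[280,138]],.206).round(3),'mug',onz(im,[[205,158]],.09).round(3))
rho=122
def P(th): return np.array([76-rho*np.cos(th)+8*np.sin(th)+11,-100,86+rho*np.sin(th)+8*np.cos(th)])
ths=[1.8,1.55,1.3,1.05,.8,.55,.3,.1,0]
for a in ths: print(a,S(P(a)).round(4))
w=[((S([0,-100,0])[0],S([0,-100,0])[1],.31),182),(np.r_[S([150,-100,0])[:2],.31],182),(S(P(1.8)),182)]+[(S(P(a)),182) for a in ths[1:]]
chain(w)
E
```

```text
carafe top [[ 0.792 -0.149  0.206]] mug [[0.759 0.101 0.09 ]]
1.8 [ 0.615  -0.0109  0.203 ]
1.55 [ 0.585  -0.012   0.2081]
1.3 [ 0.5546 -0.0131  0.2057]
1.05 [ 0.5258 -0.0141  0.1958]
0.8 [ 0.5003 -0.0151  0.1791]
0.55 [ 0.4798 -0.0158  0.1566]
0.3 [ 0.4654 -0.0163  0.1297]
0.1 [ 0.459  -0.0165  0.1061]
0 [ 0.4576 -0.0166  0.094 ]
at [ 0.4947 -0.0126  0.2366] [-180.     0.4 -178. ]
tr [ 0.0017 -0.0027 -0.0734] dr [-0.   0.4  0. ] -> [ 0.493 -0.015  0.31 ]
tr [-0.15    0.0002  0.    ] dr [0. 0. 0.] -> [ 0.642 -0.01   0.31 ]
tr [ 0.0275 -0.      0.107 ] dr [0. 0. 0.] -> [ 0.615 -0.011  0.203]
tr [ 0.03   -0.     -0.0051] dr [0. 0. 0.] -> [ 0.585 -0.012  0.208]
tr [ 0.0304 -0.      0.0024] dr [0. 0. 0.] -> [ 0.555 -0.013  0.206]
tr [ 0.0288 -0.      0.0099] dr [0. 0. 0.] -> [ 0.526 -0.014  0.196]
tr [ 0.0255 -0.      0.0167] dr [0. 0. 0.] -> [ 0.5   -0.015  0.179]
tr [ 0.0206 -0.      0.0225] dr [0. 0. 0.] -> [ 0.48  -0.016  0.157]
tr [ 0.0144 -0.      0.0269] dr [0. 0. 0.] -> [ 0.465 -0.016  0.13 ]
tr [ 0.0064 -0.      0.0236] dr [0. 0. 0.] -> [ 0.459 -0.017  0.106]
tr [ 0.0014 -0.      0.0121] dr [0. 0. 0.] -> [ 0.458 -0.017  0.094]
```

jog_arm(
  increments=[
    {"translation":[0,-0.0025,-0.03],"dr":[0,0,0]},
    {"translation":[0,-0.0025,-0.06],"dr":[0,0,0]},
    {"translation":[0,-0.0025,-0.077],"dr":[0,0,0]},
    {"translation":[-0.02,-0.0025,-0.077],"dr":[0,0,0]},
    {"translation":[-0.05,-0.0025,-0.077],"dr":[0,0,0]},
  ],
  fingers=-1,
)

```text
clock: 32.0
ee_pos: [0.5424, -0.0151, 0.3097]
ee_rot: [-179.9, 0.0, -178.0]
ft_force: [0.6, -0.3, 0.7]
width: -0.0002
finger_force: 0.0
```

jog_arm(
  increments=[
    {"translation":[-0.035,0,0],"dr":[0,0,0]},
    {"translation":[-0.07,0,0],"dr":[0,0,0]},
    {"translation":[-0.1,0,0],"dr":[0,0,0]},
    {"translation":[-0.1,0,0],"dr":[0,0,0]},
    {"translation":[-0.1,0,0],"dr":[0,0,0]},
  ],
)

```text
clock: 32.5
ee_pos: [0.6423, -0.0105, 0.3079]
ee_rot: [180.0, -0.1, -177.9]
ft_force: [-0.3, 0.3, -0.3]
width: 0.0002
finger_force: 0.0
```

jog_arm(
  increments=[
    {"translation":[0,0,0.03],"dr":[0,0,0]},
    {"translation":[0,0,0.07],"dr":[0,0,0]},
    {"translation":[0,0,0.107],"dr":[0,0,0]},
    {"translation":[0.01,0,0.107],"dr":[0,0,0]},
    {"translation":[0.0275,0,0.107],"dr":[0,0,0]},
  ],
)

```text
clock: 33.0
ee_pos: [0.6139, -0.012, 0.2019]
ee_rot: [180.0, -0.1, -178.0]
ft_force: [0.0, 0.4, 0.4]
width: -0.0
finger_force: 0.0
```

```bash
python3 - <<'E'
from h import *
chain([([.585,-.012,.208],182)]); im=shot('side')
cv2.imwrite('pics/side2.png',cv2.resize(cv2.cvtColor(im['pixels'][100:350,150:450],cv2.COLOR_RGB2BGR),None,fx=2.3,fy=2.3))
E
```

```text
at [ 0.6139 -0.012   0.2019] [ 1.80e+02 -1.00e-01 -1.78e+02]
tr [ 0.0289  0.001  -0.0061] dr [ 0.  -0.1  0. ] -> [ 0.585 -0.012  0.208]
```

View pics/side2.png

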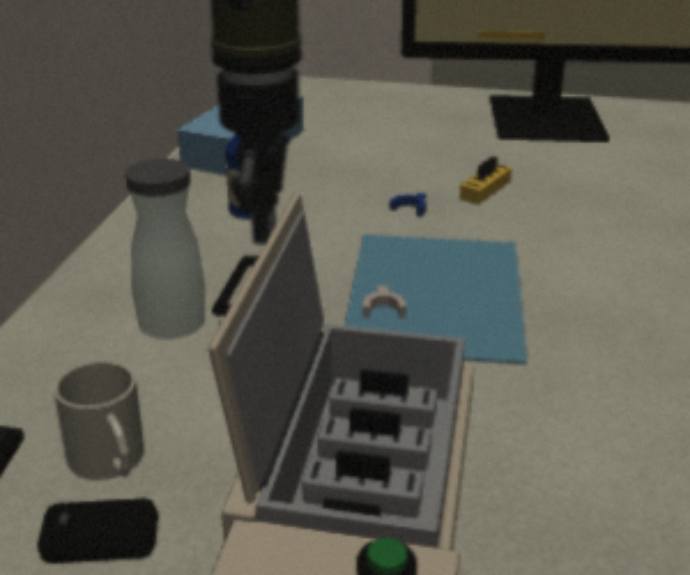

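The closed fingers are just behind the lid's top edge at (265,225), with the lid at (250,330). Pushing slowly along the arc.

jog_arm(
  increments=[
    {"translation":[0.006,0,-0.001],"dr":[0,0,0]},
    {"translation":[0.012,0,-0.002],"dr":[0,0,0]},
    {"translation":[0.018,0,-0.004],"dr":[0,0,0]},
    {"translation":[0.024,0,-0.005],"dr":[0,0,0]},
    {"translation":[0.03,0,-0.005],"dr":[0,0,0]},
  ],
)

```text
clock: 33.55
ee_pos: [0.5856, -0.0127, 0.2072]
ee_rot: [180.0, 0.1, -178.0]
ft_force: [3.3, 1.0, 3.0]
width: 0.0002
finger_force: 1.9
```

jog_arm(
  increments=[
    {"translation":[0.006,0,0],"dr":[0,0,0]},
    {"translation":[0.012,0,0],"dr":[0,0,0]},
    {"translation":[0.018,0,0.001],"dr":[0,0,0]},
    {"translation":[0.024,0,0.0015],"dr":[0,0,0]},
    {"translation":[0.0304,0,0.0024],"dr":[0,0,0]},
  ],
)

```text
clock: 34.05
ee_pos: [0.5542, -0.0137, 0.2038]
ee_rot: [180.0, -0.0, -177.9]
ft_force: [3.4, 1.2, 3.2]
width: -0.0
finger_force: 2.0
```

jog_arm(
  increments=[
    {"translation":[0.006,0,0.002],"dr":[0,0,0]},
    {"translation":[0.012,0,0.0035],"dr":[0,0,0]},
    {"translation":[0.018,0,0.0055],"dr":[0,0,0]},
    {"translation":[0.0235,0,0.0077],"dr":[0,0,0]},
    {"translation":[0.0288,0,0.0099],"dr":[0,0,0]},
  ],
)

```text
clock: 34.55
ee_pos: [0.5253, -0.015, 0.1937]
ee_rot: [-180.0, -0.0, -178.0]
ft_force: [1.6, 1.7, 3.0]
width: 0.0002
finger_force: 1.6
```

```bash
python3 - <<'E'
from h import *
chain([([.5003,-.0151,.1791],182)]); im=shot('side')
cv2.imwrite('pics/side3.png',cv2.resize(cv2.cvtColor(im['pixels'][100:350,150:450],cv2.COLOR_RGB2BGR),None,fx=2.3,fy=2.3))
E
```

```text
at [ 0.5253 -0.015   0.1937] [-180.   -0. -178.]
tr [0.025  0.0008 0.0146] dr [-0. -0.  0.] -> [ 0.5   -0.015  0.179]
```

View pics/side3.png

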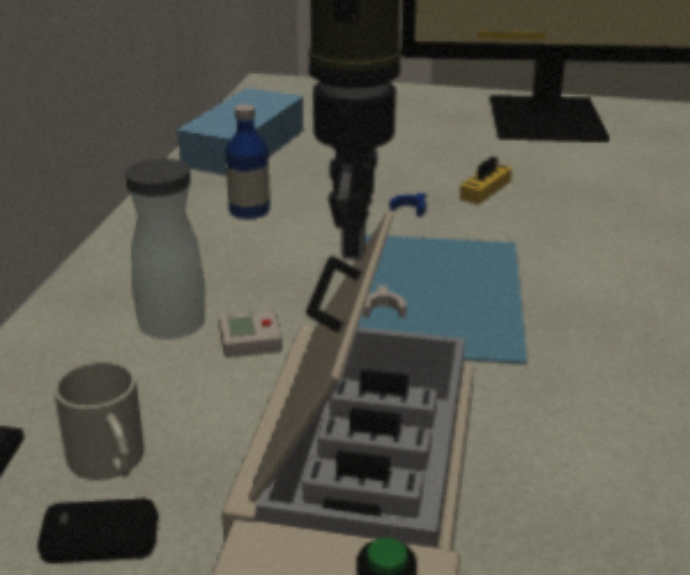

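The lid is folding over, with its edge at (345,330), and the finger stays on its face beside the handle. Continuing.

jog_arm(
  increments=[
    {"translation":[0.005,0,0.003],"dr":[0,0,0]},
    {"translation":[0.0105,0,0.006],"dr":[0,0,0]},
    {"translation":[0.0155,0,0.0095],"dr":[0,0,0]},
    {"translation":[0.0205,0,0.013],"dr":[0,0,0]},
    {"translation":[0.0255,0,0.0167],"dr":[0,0,0]},
  ],
)

```text
clock: 35.1
ee_pos: [0.4999, -0.016, 0.1768]
ee_rot: [-180.0, -0.0, -178.0]
ft_force: [2.0, 0.8, 1.3]
width: 0.0002
finger_force: 1.2
```

jog_arm(
  increments=[
    {"translation":[0.0045,0,0.004],"dr":[0,0,0]},
    {"translation":[0.009,0,0.0085],"dr":[0,0,0]},
    {"translation":[0.013,0,0.013],"dr":[0,0,0]},
    {"translation":[0.017,0,0.0178],"dr":[0,0,0]},
    {"translation":[0.0206,0,0.0225],"dr":[0,0,0]},
  ],
)

```text
clock: 35.6
ee_pos: [0.4794, -0.0167, 0.1543]
ee_rot: [-180.0, -0.0, -178.0]
ft_force: [0.3, -0.4, 2.1]
width: 0.0002
finger_force: 1.0
```

jog_arm(
  increments=[
    {"translation":[0.0035,0,0.005],"dr":[0,0,0]},
    {"translation":[0.0065,0,0.01],"dr":[0,0,0]},
    {"translation":[0.0095,0,0.0155],"dr":[0,0,0]},
    {"translation":[0.012,0,0.021],"dr":[0,0,0]},
    {"translation":[0.0144,0,0.0269],"dr":[0,0,0]},
  ],
)

```text
clock: 36.1
ee_pos: [0.4653, -0.0172, 0.1274]
ee_rot: [-180.0, -0.0, -178.0]
ft_force: [-0.1, -0.1, 1.8]
width: -0.0003
finger_force: 0.8
```

jog_arm(
  increments=[
    {"translation":[0.002,0,0.004],"dr":[0,0,0]},
    {"translation":[0.0035,0,0.008],"dr":[0,0,0]},
    {"translation":[0.005,0,0.012],"dr":[0,0,0]},
    {"translation":[0.006,0,0.016],"dr":[0,0,0]},
    {"translation":[0.0064,0,0.02],"dr":[0,0,0]},
  ],
)

```text
clock: 36.6
ee_pos: [0.4589, -0.0174, 0.1076]
ee_rot: [-180.0, -0.0, -178.0]
ft_force: [-0.3, 0.9, 1.2]
width: 0.0001
finger_force: 0.6
```

```bash
python3 - <<'E'
from h import *
chain([([.4576,-.0166,.094],182)])
E
```

```text
at [ 0.4589 -0.0174  0.1076] [-180.   -0. -178.]
tr [0.0013 0.0008 0.0136] dr [-0. -0.  0.] -> [ 0.458 -0.017  0.094]
```

jog_arm(
  increments=[
    {"translation":[0.001,0,0.002],"dr":[0,0,0]},
    {"translation":[0.001,0,0.004],"dr":[0,0,0]},
    {"translation":[0.001,0,0.006],"dr":[0,0,0]},
    {"translation":[0.001,0,0.008],"dr":[0,0,0]},
    {"translation":[0.001,0,0.01],"dr":[0,0,0]},
  ],
)

```text
clock: 37.1
ee_pos: [0.4581, -0.0174, 0.0977]
ee_rot: [-180.0, -0.0, -178.0]
ft_force: [0.1, -0.7, 0.8]
width: 0.0001
finger_force: 0.6
```

jog_arm(
  increments=[
    {"translation":[0,0,0.001],"dr":[0,0,0]},
    {"translation":[0,0,0.002],"dr":[0,0,0]},
    {"translation":[0,0,0.003],"dr":[0,0,0]},
    {"translation":[0,0,0.004],"dr":[0,0,0]},
    {"translation":[0,0,0.004],"dr":[0,0,0]},
  ],
)

```text
clock: 37.6
ee_pos: [0.4582, -0.0174, 0.0941]
ee_rot: [-180.0, 0.0, -178.0]
ft_force: [-2.4, 0.6, 4.4]
width: -0.0001
finger_force: 2.4
```

jog_arm(
  increments=[
    {"translation":[0,0,0.0005],"dr":[0,0,0]},
    {"translation":[0,0,0.001],"dr":[0,0,0]},
    {"translation":[0,0,0.0015],"dr":[0,0,0]},
    {"translation":[0,0,0.002],"dr":[0,0,0]},
    {"translation":[0,0,0.002],"dr":[0,0,0]},
  ],
)

```text
clock: 38.1
ee_pos: [0.4583, -0.0174, 0.0939]
ee_rot: [-179.8, 0.1, -177.9]
ft_force: [-9.8, -2.7, 33.0]
width: 0.0002
finger_force: 16.3
```

The lid is at its hard stop: tip z 0.0939 against the expected 0.094, with 33 N reached. Backing off and planning the lever.

jog_arm(
  increments=[
    {"translation":[0,0,-0.01],"dr":[0,0,0]},
    {"translation":[0,0,-0.04],"dr":[0,0,0]},
    {"translation":[0,0,-0.08],"dr":[0,0,0]},
    {"translation":[0,0,-0.12],"dr":[0,0,0]},
    {"translation":[0,0,-0.15],"dr":[0,0,0]},
  ],
)

```text
clock: 38.6
ee_pos: [0.4587, -0.0169, 0.2442]
ee_rot: [180.0, 0.1, -177.9]
ft_force: [0.2, -0.9, -1.2]
width: 0.0001
finger_force: 0.0
```

```bash
cat >> h.py <<'E'
def lev(s,tau,rg=147,lift=0):
    Ry,Rx=R.from_euler('y',s).as_matrix(),R.from_euler('x',tau).as_matrix()
    p=np.array([0,258,10])+Ry@Rx@[0,0,rg]+19*(Rx@[0,0,-1])+[0,0,lift]
    Rt=R.from_euler('z',182.0,degrees=True)*R.from_euler('z',180,degrees=True)
    rot=(R.from_euler('z',2.0,degrees=True)*R.from_euler('x',tau)*R.from_euler('z',180,degrees=True)*R.from_euler('x',180,degrees=True)).as_euler('xyz',degrees=True)
    return S(p),list(rot)
E
python3 - <<'E'
from h import *
z=np.load('w2.npz'); im=shot('wrist'); im['c2w']=z['c2w']
k=[S([r_*np.sin(-.6),258,10+r_*np.cos(.6)]) for r_ in(109,135,161)]; print('knob proj',proj(im,k).round())
for a in(-.6,-.5,-.2): print(lev(a,.3))
chain([([.43,.15,.25],182),lev(-.6,0,lift=110),lev(-.6,0),lev(-.6,.3),lev(-.4,.3),lev(-.2,.3),lev(-.2,0)])
E
```

```text
knob proj [[245.  74.]
 [227.  73.]
 [208.  73.]]
(array([0.401818  , 0.30177637, 0.10775417]), [np.float64(162.8112661460753), np.float64(-1.2722218725854067e-14), np.float64(-178.0)])
(array([0.41377763, 0.30220739, 0.11509144]), [np.float64(162.8112661460753), np.float64(-1.2722218725854067e-14), np.float64(-178.0)])
(array([0.4531799 , 0.30362743, 0.12948373]), [np.float64(162.8112661460753), np.float64(-1.2722218725854067e-14), np.float64(-178.0)])
at [ 0.4605 -0.016   0.2477] [ 180.     0.4 -177.9]
tr [ 0.0244  0.167  -0.0024] dr [0.  0.4 0.1] -> [0.43 0.15 0.25]
tr [0.0266 0.1905 0.0277] dr [0. 0. 0.] -> [0.397 0.339 0.222]
tr [-0.    0.    0.11] dr [0. 0. 0.] -> [0.397 0.339 0.112]
tr [-0.0037 -0.0378  0.0046] dr [-17.2   0.   -0. ] -> [0.402 0.302 0.108]
tr [-0.0246  0.004  -0.0128] dr [0. 0. 0.] -> [0.426 0.303 0.121]
tr [-0.0268  0.0025 -0.0079] dr [0. 0. 0.] -> [0.453 0.304 0.129]
tr [0.0013 0.0378 0.0058] dr [17.2 -0.   0. ] -> [0.451 0.341 0.135]
```

The predicted knob projection (227,73) matches the image exactly. Going to the knob.

jog_arm(
  increments=[
    {"translation":[0.005,0.04,0],"dr":[0,0,0]},
    {"translation":[0.01,0.08,0],"dr":[0,0,0]},
    {"translation":[0.015,0.12,0],"dr":[0,0,0]},
    {"translation":[0.02,0.145,0],"dr":[0,0,0]},
    {"translation":[0.0244,0.167,0],"dr":[0,0,0]},
  ],
  fingers=0.2,
  force=25,
)

```text
clock: 39.15
ee_pos: [0.4274, 0.1504, 0.242]
ee_rot: [180.0, 0.0, -177.9]
ft_force: [0.6, 0.1, -0.2]
width: 0.0512
finger_force: 0.0
```

jog_arm(
  increments=[
    {"translation":[0.006,0.045,0.006],"dr":[0,0,0]},
    {"translation":[0.012,0.09,0.012],"dr":[0,0,0]},
    {"translation":[0.018,0.13,0.018],"dr":[0,0,0]},
    {"translation":[0.024,0.165,0.023],"dr":[0,0,0]},
    {"translation":[0.0266,0.1905,0.0277],"dr":[0,0,0]},
  ],
)

```text
clock: 39.65
ee_pos: [0.3933, 0.3407, 0.2139]
ee_rot: [179.9, -0.0, -177.8]
ft_force: [0.3, -0.6, 0.9]
width: 0.0513
finger_force: 0.0
```

jog_arm(
  increments=[
    {"translation":[0,0,0],"dr":[0,0,0]},
    {"translation":[0,0,0],"dr":[0,0,0]},
    {"translation":[0,0,0],"dr":[0,0,0]},
    {"translation":[0,0,0],"dr":[0,0,0]},
    {"translation":[0,0,0],"dr":[0,0,0]},
  ],
)

```text
clock: 40.15
ee_pos: [0.3951, 0.3371, 0.2143]
ee_rot: [-180.0, 0.0, -178.1]
ft_force: [0.7, -1.4, -0.3]
width: 0.0512
finger_force: 0.0
```

```bash
python3 - <<'E'
from h import *
im=shot('wrist'); hsv=cv2.cvtColor(im['pixels'],cv2.COLOR_RGB2HSV); m=cv2.inRange(hsv,(0,150,60),(8,255,255)); q=np.argwhere(m)[:,::-1]
print('red bbox',q.min(0),q.max(0),q.mean(0)); save(im,'w11.png'); print('pred',proj(im,[S([r_*np.sin(-.6),258,10+r_*np.cos(.6)]) for r_ in(109,135,161)]).round(), r.get_obs()['qpos'].round(1))
chain([lev(-.6,0)])
E
```

```text
red bbox [263 198] [303 246] [282.80345286 221.47343958]
pred [[282. 232.]
 [282. 224.]
 [283. 213.]] [ -3.   30.4 -62.4 102.9  29.6  65.1  16.7]
at [0.395  0.3372 0.2143] [-180.    0. -178.]
tr [-0.0018  0.0022  0.102 ] dr [-0.  0. -0.] -> [0.397 0.339 0.112]
```

View pics/w11.png

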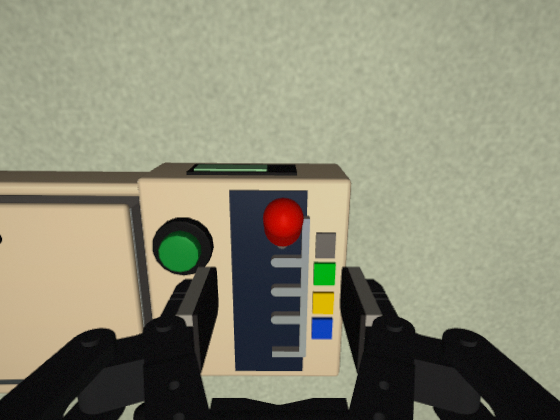

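The knob sits at (283,221) between the fingers in the grey notch, and the green tag (324,274) is the next notch. The lid is shut. Descending to grip.

jog_arm(
  increments=[
    {"translation":[-0.0018,0.0022,0.025],"dr":[0,0,0]},
    {"translation":[-0.0018,0.0022,0.05],"dr":[0,0,0]},
    {"translation":[-0.0018,0.0022,0.08],"dr":[0,0,0]},
    {"translation":[-0.0018,0.0022,0.102],"dr":[0,0,0]},
    {"translation":[-0.0018,0.0022,0.102],"dr":[0,0,0]},
  ],
)

```text
clock: 40.7
ee_pos: [0.3956, 0.3384, 0.1099]
ee_rot: [-179.8, -0.2, -178.0]
ft_force: [-0.5, 0.2, 0.7]
width: 0.0515
finger_force: 0.0
```

jog_arm(
  increments=[
    {"translation":[0,0,0],"dr":[0,0,0]},
    {"translation":[0,0,0],"dr":[0,0,0]},
    {"translation":[0,0,0],"dr":[0,0,0]},
    {"translation":[0,0,0],"dr":[0,0,0]},
    {"translation":[0,0,0],"dr":[0,0,0]},
  ],
  fingers=-1,
)

```text
clock: 41.2
ee_pos: [0.3959, 0.3404, 0.113]
ee_rot: [180.0, 0.0, -178.0]
ft_force: [-3.3, -2.8, 6.2]
width: 0.0249
finger_force: 26.8
```

```bash
python3 - <<'E'
from h import *
chain([lev(-.6,.3)])
E
```

```text
at [0.3959 0.3404 0.113 ] [ 180.    0. -178.]
tr [-0.0045 -0.0389  0.0053] dr [-17.2   0.    0.1] -> [0.402 0.302 0.108]
```

Gripped at 25 mm, the knob's width. Tipping it out now.

jog_arm(
  increments=[
    {"translation":[-0.001,-0.008,0.001],"dr":[-3.5,0,0]},
    {"translation":[-0.001,-0.016,0.0015],"dr":[-7,0,0]},
    {"translation":[-0.002,-0.024,0.0025],"dr":[-10.5,0,0]},
    {"translation":[-0.003,-0.032,0.0035],"dr":[-14,0,0]},
    {"translation":[-0.004,-0.0385,0.0046],"dr":[-17.2,0,0]},
  ],
)

```text
clock: 41.7
ee_pos: [0.4002, 0.3048, 0.1096]
ee_rot: [162.4, 0.1, -177.7]
ft_force: [-5.9, 6.3, 3.8]
width: 0.0249
finger_force: 27.0
```

jog_arm(
  increments=[
    {"translation":[0,0,0],"dr":[0,0,0]},
    {"translation":[0,0,0],"dr":[0,0,0]},
    {"translation":[0,0,0],"dr":[0,0,0]},
    {"translation":[0,0,0],"dr":[0,0,0]},
    {"translation":[0,0,0],"dr":[0,0,0]},
  ],
)

```text
clock: 42.2
ee_pos: [0.4004, 0.3049, 0.1093]
ee_rot: [162.5, 0.1, -177.8]
ft_force: [-6.7, 3.5, 9.2]
width: 0.025
finger_force: 28.0
```

```bash
python3 - <<'E'
from h import *
chain([lev(-.4,.3),lev(-.2,.3),lev(-.2,0)])
im=shot('wrist'); save(im,'w12.png')
E
```

```text
at [0.4004 0.3049 0.1093] [ 1.625e+02  1.000e-01 -1.778e+02]
tr [-0.0259  0.0005 -0.0123] dr [ 0.3 -0.   0.2] -> [0.426 0.303 0.121]
tr [-0.0268  0.0025 -0.0079] dr [0. 0. 0.] -> [0.453 0.304 0.129]
tr [0.0013 0.0378 0.0058] dr [17.2 -0.   0. ] -> [0.451 0.341 0.135]
```

View pics/w12.png

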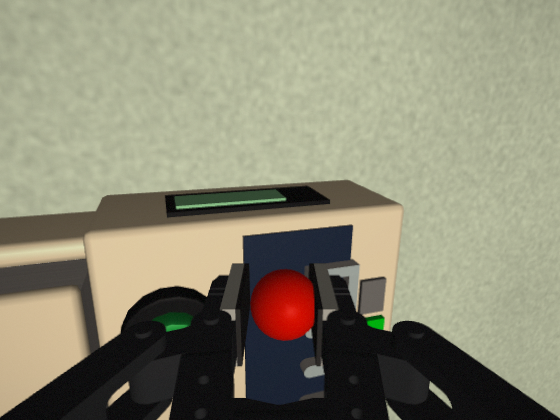

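The knob at (285,305) is held between the pads and tipped towards the tub. Swinging to -0.2, then easing it into the notch.

jog_arm(
  increments=[
    {"translation":[-0.005,0.0,-0.0025],"dr":[0,0,0]},
    {"translation":[-0.01,0.0,-0.005],"dr":[0,0,0]},
    {"translation":[-0.015,0,-0.0075],"dr":[0,0,0]},
    {"translation":[-0.02,0,-0.01],"dr":[0,0,0]},
    {"translation":[-0.0255,0.0005,-0.0123],"dr":[0,0,0]},
  ],
)

```text
clock: 42.75
ee_pos: [0.4269, 0.3028, 0.1212]
ee_rot: [162.5, 0.1, -177.8]
ft_force: [-2.3, 6.4, -0.0]
width: 0.0247
finger_force: 27.1
```

jog_arm(
  increments=[
    {"translation":[-0.0055,0.0005,-0.002],"dr":[0,0,0]},
    {"translation":[-0.011,0.001,-0.0035],"dr":[0,0,0]},
    {"translation":[-0.0165,0.0015,-0.005],"dr":[0,0,0]},
    {"translation":[-0.022,0.002,-0.0065],"dr":[0,0,0]},
    {"translation":[-0.0268,0.0025,-0.0079],"dr":[0,0,0]},
  ],
)

```text
clock: 43.25
ee_pos: [0.4538, 0.3032, 0.129]
ee_rot: [162.6, 0.0, -177.9]
ft_force: [-1.3, 7.7, -4.0]
width: 0.0251
finger_force: 26.0
```

```bash
python3 - <<'E'
from h import *
print(r.get_obs()['ft_force'],lev(-.2,.3)[0]); chain([lev(-.2,0)])
E
```

```text
[-1.26171283  7.72967336 -3.98223566] [0.4531799  0.30362743 0.12948373]
at [0.4538 0.3032 0.129 ] [ 162.6    0.  -177.9]
tr [0.0018 0.0384 0.0056] dr [17.4  0.   0.1] -> [0.451 0.341 0.135]
```

jog_arm(
  increments=[
    {"translation":[0.0005,0.008,0.0005],"dr":[3.5,0,0]},
    {"translation":[0.001,0.016,0.001],"dr":[7,0,0]},
    {"translation":[0.001,0.024,0.0025],"dr":[10.5,0,0]},
    {"translation":[0.0015,0.032,0.004],"dr":[14,0,0]},
    {"translation":[0.0018,0.0384,0.0056],"dr":[17.4,0,0]},
  ],
)

```text
clock: 43.75
ee_pos: [0.4513, 0.3407, 0.1345]
ee_rot: [-179.8, 0.1, -178.0]
ft_force: [2.0, 3.3, -7.4]
width: 0.0249
finger_force: 26.1
```

jog_arm(
  increments=[
    {"translation":[0,0,0],"dr":[0,0,0]},
    {"translation":[0,0,0],"dr":[0,0,0]},
    {"translation":[0,0,0],"dr":[0,0,0]},
    {"translation":[0,0,0],"dr":[0,0,0]},
    {"translation":[0,0,0],"dr":[0,0,0]},
  ],
  fingers=0.2,
)

```text
clock: 44.25
ee_pos: [0.4513, 0.338, 0.1337]
ee_rot: [-179.8, -0.0, -178.0]
ft_force: [-0.4, 0.2, 0.2]
width: 0.0513
finger_force: 0.0
```

jog_arm(
  increments=[
    {"translation":[0,0,-0.025],"dr":[0,0,0]},
    {"translation":[0,0,-0.05],"dr":[0,0,0]},
    {"translation":[0,0,-0.08],"dr":[0,0,0]},
    {"translation":[0,0,-0.11],"dr":[0,0,0]},
    {"translation":[0,0,-0.11],"dr":[0,0,0]},
  ],
)

```text
clock: 44.75
ee_pos: [0.4517, 0.3408, 0.2477]
ee_rot: [180.0, 0.3, -178.0]
ft_force: [-0.1, 1.2, -1.0]
width: 0.0515
finger_force: 0.0
```

```bash
python3 - <<'E'
from h import *
im=shot('wrist'); save(im,'w13.png'); print('pred knob',proj(im,[S([r_*np.sin(-.2),258,10+r_*np.cos(.2)]) for r_ in(135,161)]).round())
hsv=cv2.cvtColor(im['pixels'],cv2.COLOR_RGB2HSV); m=cv2.inRange(hsv,(0,150,60),(8,255,255)); q=np.argwhere(m)[:,::-1]
print('red',q.min(0),q.max(0),q.mean(0))
m=cv2.inRange(hsv,(45,100,40),(85,255,255)); n,l,s,c=cv2.connectedComponentsWithStats(m)
for i in range(1,n):
    if s[i,4]>150: print('grn',c[i].round(1),s[i],onz(im,c[i],.088)[0].round(4))
b=S([-40.9,177.6,0]); print(b)
chain([((b[0],b[1],.2),182),((b[0],b[1],.1),182)])
E
```

```text
pred knob [[280. 207.]
 [280. 212.]]
red [260 187] [298 225] [279.11396744 206.09340189]
grn [181.2 170.2] [ 161  151   41   40 1267] [0.4413 0.2604 0.088 ]
grn [319.4 197. ] [309 186  22  23 478] [0.46   0.3753 0.088 ]
[0.44172168 0.26061343 0.        ]
at [0.4514 0.3398 0.2456] [-179.9    0.2 -178. ]
tr [ 0.0126 -0.0787  0.0457] dr [-0.1  0.2 -0. ] -> [0.442 0.261 0.2  ]
tr [ 0.  -0.   0.1] dr [0. 0. 0.] -> [0.442 0.261 0.1  ]
```

View pics/w13.png

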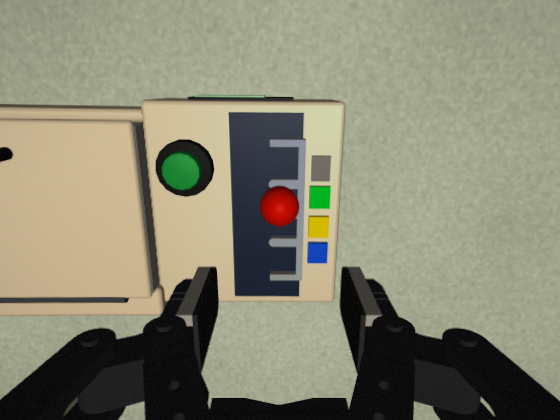

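The lever is seated beside the green tag: knob (279,206) against predicted (280,207). The button is at (181,170), about (0.4415, 0.2605). Next I close the fingers, move over the button and press.

jog_arm(
  increments=[
    {"translation":[0,0,0],"dr":[0,0,0]},
    {"translation":[0.003,-0.025,0],"dr":[0,0,0]},
    {"translation":[0.008,-0.055,0.01],"dr":[0,0,0]},
    {"translation":[0.0115,-0.0787,0.03],"dr":[0,0,0]},
    {"translation":[0.0115,-0.0787,0.0457],"dr":[0,0,0]},
  ],
  fingers=-1,
)

```text
clock: 45.3
ee_pos: [0.4419, 0.2554, 0.196]
ee_rot: [-179.6, -0.1, -178.2]
ft_force: [-0.2, 0.3, -0.3]
width: -0.0001
finger_force: 0.0
```

jog_arm(
  increments=[
    {"translation":[0,0,0.03],"dr":[0,0,0]},
    {"translation":[0,0,0.06],"dr":[0,0,0]},
    {"translation":[0,0,0.085],"dr":[0,0,0]},
    {"translation":[0,0,0.1],"dr":[0,0,0]},
    {"translation":[0,0,0.1],"dr":[0,0,0]},
  ],
)

```text
clock: 45.8
ee_pos: [0.4409, 0.2587, 0.0962]
ee_rot: [-179.7, -0.2, -177.9]
ft_force: [0.2, -0.7, 0.1]
width: -0.0001
finger_force: 0.0
```

```bash
python3 - <<'E'
from h import *
chain([((.4415,.2605,.09),182),((.4415,.2605,.082),182)])
E
```

```text
at [0.4409 0.2587 0.0962] [-179.7   -0.2 -177.9]
tr [-0.0006  0.0018  0.0062] dr [-0.3 -0.2  0.1] -> [0.442 0.26  0.09 ]
tr [ 0.    -0.     0.008] dr [0. 0. 0.] -> [0.442 0.26  0.082]
```

jog_arm(
  increments=[
    {"translation":[-0.0005,0.0015,0.003],"dr":[0,0,0]},
    {"translation":[-0.0005,0.0015,0.006],"dr":[0,0,0]},
    {"translation":[-0.0005,0.0015,0.009],"dr":[0,0,0]},
    {"translation":[-0.0005,0.0015,0.0115],"dr":[0,0,0]},
    {"translation":[-0.0005,0.0015,0.0135],"dr":[0,0,0]},
  ],
)

```text
clock: 46.3
ee_pos: [0.4432, 0.2621, 0.0857]
ee_rot: [-179.9, 0.1, -178.0]
ft_force: [-3.6, -1.9, 25.8]
width: 0.0002
finger_force: 12.9
```

jog_arm(
  increments=[
    {"translation":[0,0,0.0005],"dr":[0,0,0]},
    {"translation":[0,0,0.001],"dr":[0,0,0]},
    {"translation":[0,0,0.001],"dr":[0,0,0]},
    {"translation":[0,0,0.001],"dr":[0,0,0]},
    {"translation":[0,0,0.001],"dr":[0,0,0]},
  ],
)

```text
clock: 46.8
ee_pos: [0.4432, 0.2621, 0.0858]
ee_rot: [-179.8, 0.2, -178.0]
ft_force: [-2.2, -1.8, 20.0]
width: -0.0002
finger_force: 10.0
```

Contact stopped at z 0.0857, above the expected 0.082, so the blunt closed fingertips probably rest on the button's collar. I'll back off and press again with the tool tilted so that only an edge touches the button.

jog_arm(
  increments=[
    {"translation":[0,0,-0.01],"dr":[0,0,0]},
    {"translation":[0,0,-0.025],"dr":[0,0,0]},
    {"translation":[0,0,-0.045],"dr":[0,0,0]},
    {"translation":[0,0,-0.045],"dr":[0,0,0]},
    {"translation":[0,0,-0.045],"dr":[0,0,0]},
  ],
)

```text
clock: 47.3
ee_pos: [0.4428, 0.2612, 0.1292]
ee_rot: [-179.8, 0.0, -178.0]
ft_force: [0.7, 0.2, 0.1]
width: 0.0001
finger_force: 0.0
```

```bash
python3 - <<'E'
from h import *
im=shot('top'); 
# collar size & height from saved close wrist view geometry: dark ring around button
w=cv2.imread('pics/w13.png'); g=w.max(2); m=(g<50).astype(np.uint8); n,l,s,c=cv2.connectedComponentsWithStats(m)
print([s[i].tolist() for i in range(1,n) if 150<c[i][0]<215 and 135<c[i][1]<205 and s[i,4]>50])
rot=lev(0,np.radians(20))[1]; b=S([-40.9,177.6,0])
y=S([0,1,0])-S([0,0,0])
P=lambda z:np.r_[b[:2]+11e-3*(y[:2]/np.linalg.norm(y)),z]
chain([(P(.13),rot),(P(.1),rot),(P(.09),rot)])
E
```

```text
[[156, 140, 58, 56, 1312]]
at [0.4425 0.2609 0.1287] [-179.8   -0.  -178. ]
tr [ 0.0008  0.0108 -0.0014] dr [-20.2  -0.    0. ] -> [0.441 0.272 0.13 ]
tr [-0.     -0.0103  0.0282] dr [0. 0. 0.] -> [0.441 0.272 0.1  ]
tr [-0.     -0.0034  0.0094] dr [0. 0. 0.] -> [0.441 0.272 0.09 ]
```

jog_arm(
  increments=[
    {"translation":[0,0.002,0],"dr":[-5,0,0]},
    {"translation":[0,0.005,0],"dr":[-10,0,0]},
    {"translation":[0.001,0.008,0],"dr":[-15,0,0]},
    {"translation":[0.001,0.011,0],"dr":[-20,0,0]},
    {"translation":[0.001,0.011,0],"dr":[-20,0,0]},
  ],
)

```text
clock: 47.85
ee_pos: [0.4409, 0.2691, 0.1266]
ee_rot: [160.2, -0.3, -178.2]
ft_force: [-0.1, 0.2, -0.5]
width: -0.0001
finger_force: 0.0
```

jog_arm(
  increments=[
    {"translation":[0,-0.003,0.009],"dr":[0,0,0]},
    {"translation":[0,-0.0065,0.018],"dr":[0,0,0]},
    {"translation":[0,-0.01,0.027],"dr":[0,0,0]},
    {"translation":[0,-0.011,0.03],"dr":[0,0,0]},
    {"translation":[0,-0.011,0.03],"dr":[0,0,0]},
  ],
)

```text
clock: 48.35
ee_pos: [0.4406, 0.2727, 0.0963]
ee_rot: [160.2, -0.0, -177.9]
ft_force: [-0.1, -0.4, 0.1]
width: -0.0002
finger_force: 0.0
```

jog_arm(
  increments=[
    {"translation":[0,-0.0007,0.002],"dr":[0,0,0]},
    {"translation":[0,-0.0014,0.004],"dr":[0,0,0]},
    {"translation":[0,-0.002,0.0055],"dr":[0,0,0]},
    {"translation":[0,-0.002,0.0055],"dr":[0,0,0]},
    {"translation":[0,-0.002,0.0055],"dr":[0,0,0]},
  ],
)

```text
clock: 48.85
ee_pos: [0.4413, 0.2726, 0.0913]
ee_rot: [160.2, 0.0, -177.9]
ft_force: [-0.7, 0.8, 1.9]
width: -0.0003
finger_force: 1.2
```

jog_arm(
  increments=[
    {"translation":[0,-0.0007,0.001],"dr":[0,0,0]},
    {"translation":[0,-0.0007,0.002],"dr":[0,0,0]},
    {"translation":[0,-0.001,0.003],"dr":[0,0,0]},
    {"translation":[0,-0.001,0.003],"dr":[0,0,0]},
    {"translation":[0,-0.001,0.003],"dr":[0,0,0]},
  ],
)

```text
clock: 49.35
ee_pos: [0.4414, 0.2724, 0.088]
ee_rot: [160.2, 0.0, -178.0]
ft_force: [-0.6, 1.0, 4.0]
width: -0.0004
finger_force: 2.4
```

jog_arm(
  increments=[
    {"translation":[0,-0.0003,0.001],"dr":[0,0,0]},
    {"translation":[0,-0.0007,0.002],"dr":[0,0,0]},
    {"translation":[0,-0.0007,0.002],"dr":[0,0,0]},
    {"translation":[0,-0.0007,0.002],"dr":[0,0,0]},
    {"translation":[0,-0.0007,0.002],"dr":[0,0,0]},
  ],
)

```text
clock: 49.85
ee_pos: [0.4415, 0.2727, 0.0871]
ee_rot: [160.2, 0.1, -178.0]
ft_force: [-4.8, -6.7, 25.2]
width: -0.0001
finger_force: 12.1
```

jog_arm(
  increments=[
    {"translation":[0,0.001,-0.003],"dr":[0,0,0]},
    {"translation":[0,0.0015,-0.004],"dr":[0,0,0]},
    {"translation":[0,0.0015,-0.004],"dr":[0,0,0]},
    {"translation":[0,0.0015,-0.004],"dr":[0,0,0]},
    {"translation":[0,0.0015,-0.004],"dr":[0,0,0]},
  ],
)

```text
clock: 50.35
ee_pos: [0.4413, 0.2724, 0.0899]
ee_rot: [160.2, 0.0, -178.0]
ft_force: [0.3, 1.5, 2.0]
width: -0.0
finger_force: 1.5
```

```bash
python3 - <<'E'
from h import *
f=[]
for i in range(6): shot('side'); o=r.get_obs(); f.append(o['ft_force'][2])
print(o['ee_pos'],np.mean(f),np.std(f),o['finger_force'])
E
```

```text
[0.44130387 0.27239182 0.08999926] 2.630292017876417 0.4607264618844484 1.460095562506467
```

jog_arm(
  increments=[
    {"translation":[0,0.0003,-0.001],"dr":[0,0,0]},
    {"translation":[0,0.0003,-0.001],"dr":[0,0,0]},
    {"translation":[0,0.0003,-0.001],"dr":[0,0,0]},
    {"translation":[0,0.0003,-0.001],"dr":[0,0,0]},
    {"translation":[0,0.0003,-0.001],"dr":[0,0,0]},
  ],
)

```text
clock: 51.15
ee_pos: [0.4412, 0.2723, 0.091]
ee_rot: [160.2, 0.0, -178.0]
ft_force: [-0.0, 1.9, 1.7]
width: 0.0005
finger_force: 1.2
```

jog_arm(
  increments=[
    {"translation":[0,0.0003,-0.001],"dr":[0,0,0]},
    {"translation":[0,0.0003,-0.001],"dr":[0,0,0]},
    {"translation":[0,0.0003,-0.001],"dr":[0,0,0]},
    {"translation":[0,0.0003,-0.001],"dr":[0,0,0]},
    {"translation":[0,0.0003,-0.001],"dr":[0,0,0]},
  ],
)

```text
clock: 51.65
ee_pos: [0.4411, 0.2721, 0.092]
ee_rot: [160.2, -0.0, -178.0]
ft_force: [-0.5, 1.0, 1.7]
width: 0.0001
finger_force: 1.0
```

jog_arm(
  increments=[
    {"translation":[0,0.0003,-0.001],"dr":[0,0,0]},
    {"translation":[0,0.0003,-0.001],"dr":[0,0,0]},
    {"translation":[0,0.0003,-0.001],"dr":[0,0,0]},
    {"translation":[0,0.0003,-0.001],"dr":[0,0,0]},
    {"translation":[0,0.0003,-0.001],"dr":[0,0,0]},
  ],
)

```text
clock: 52.15
ee_pos: [0.4411, 0.2721, 0.0931]
ee_rot: [160.2, -0.0, -178.0]
ft_force: [-0.4, 1.8, 1.9]
width: 0.0001
finger_force: 0.8
```

jog_arm(
  increments=[
    {"translation":[0,0.0003,-0.001],"dr":[0,0,0]},
    {"translation":[0,0.0003,-0.001],"dr":[0,0,0]},
    {"translation":[0,0.0003,-0.001],"dr":[0,0,0]},
    {"translation":[0,0.0003,-0.001],"dr":[0,0,0]},
    {"translation":[0,0.0003,-0.001],"dr":[0,0,0]},
  ],
)

```text
clock: 52.65
ee_pos: [0.4411, 0.2721, 0.0941]
ee_rot: [160.2, -0.0, -178.0]
ft_force: [-0.4, 0.3, 1.0]
width: 0.0001
finger_force: 0.5
```

The finger force stays above zero up to z 0.094, and the hard stop was at 0.0871. That is at least 7 mm of travel including flex, so the 6 mm button was fully pressed. Retreating and checking before hand-in.

jog_arm(
  increments=[
    {"translation":[0,0.01,-0.03],"dr":[0,0,0]},
    {"translation":[0,0.02,-0.06],"dr":[0,0,0]},
    {"translation":[0,0.015,-0.1],"dr":[0,0,0]},
    {"translation":[0,0,-0.14],"dr":[0,0,0]},
    {"translation":[0,0,-0.17],"dr":[0,0,0]},
  ],
)

```text
clock: 53.15
ee_pos: [0.4432, 0.2121, 0.2547]
ee_rot: [160.2, -0.1, -178.0]
ft_force: [0.3, -0.4, -0.7]
width: 0.0001
finger_force: 0.0
```

jog_arm(
  increments=[
    {"translation":[0,0,0],"dr":[0,0,0]},
    {"translation":[0,0,0],"dr":[0,0,0]},
    {"translation":[0,0,0],"dr":[0,0,0]},
    {"translation":[0,0,0],"dr":[0,0,0]},
    {"translation":[0,0,0],"dr":[0,0,0]},
  ],
)

```text
clock: 53.65
ee_pos: [0.4427, 0.2148, 0.2535]
ee_rot: [160.2, -0.1, -177.9]
ft_force: [0.6, 0.2, 0.2]
width: -0.0004
finger_force: 0.0
```

```bash
python3 - <<'E'
from h import *
print(r.get_obs()['ee_pos'])
k=S([135*np.sin(-.2),258,10+135*np.cos(.2)])
for n in('wrist','side'):
    im=shot(n); hsv=cv2.cvtColor(im['pixels'],cv2.COLOR_RGB2HSV); m=cv2.inRange(hsv,(0,150,60),(8,255,255)); n_,l,s,c=cv2.connectedComponentsWithStats(m)
    print(n,'knob pred',proj(im,[k]).round(),[(c[i].round(),s[i,4]) for i in range(1,n_) if s[i,4]>60])
E
```

```text
[0.44269829 0.21483126 0.25345767]
wrist knob pred [[378. 209.]] [(array([381., 207.]), np.int32(1348))]
side knob pred [[301. 352.]] [(array([305., 346.]), np.int32(190))]
```

```bash
python3 -c "
from station import r
print(r.hand_in())"
```

```text
the job is handed in; nothing more can be done
None
```

The job is handed in (no verdict was returned): all four cassettes are flat in the tub, the lid is shut, the lever is seated in the green notch, and the button was pressed fully on the second try after the first stopped short. I viewed 16 pictures, two over the limit of 14.

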